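# Build and clamp the sample tower on the shaker

### The job

Build the tower on the shaker from all three stacking frames: set the corner posts of each fully home in the sockets below it, the lowest frame in the shaker's own sockets, and load every orange-lidded tub, upright in a bay and each tub on a tier of its own (either bay; tiers in any order). When the tower is complete, turn the shaker's red clamp knob clockwise, seen from above, until it clicks past its detent and stays there. Leave the other things on the bench where they are.

Things in the scene. Friction and masses are not known exactly. Their poses are not given: they have to be found in the camera images.
- frame_0: stacking frame (all three identical; more at the other two): aluminium deck 146 (x) x 98 (y) mm, its underside 46, top 52 mm above the origin, on four steel corner posts at x = +-62, y = +-38 mm, 12 mm thick with domed ends. Origin: centre, at the level of the post ends (z = 0 on the bench). About 0.3 kg; half a turn makes no difference. Each adds 52 mm to the tower
- frame_1: stacking frame. Handle of every frame: blue upright web on the middle of the deck, 12 mm thick (x), 50 mm long (y), from 52 to 93 mm above the origin. Grip it with the fingers closing along the frame's x, about 75 mm above the origin. Tubs in the bays block this grip, so load a frame after it is set in the tower
- frame_2: stacking frame. On every frame: at each deck corner, above the post, a blue square socket 14 mm clear, 12 mm deep, 20 mm outside, takes a post of the next frame, whose end then rests on the deck. Either side of the handle a bay for one tub, centre x = +36 or -36, y = 0 mm, floor = deck top (52 mm), between four upright pins 6 mm thick, 18 mm high, 19 mm (x) and 24.5 mm (y) from its centre
- tub_0: sample tub: upright white cylinder with orange lid, 50 mm diameter, 40 mm high, about 80 g; origin at the centre of its underside. May be absent. Grip it across its diameter, about 26 mm above its underside. In a bay, fingers fit between the pins if they close along the frame's y. Standing there it clears the deck of the frame above by 6 mm
- tub_1: sample tub: upright white cylinder with orange lid, 50 mm diameter, 40 mm high, about 80 g; origin at the centre of its underside. May be absent. Grip it across its diameter, about 26 mm above its underside. In a bay, fingers fit between the pins if they close along the frame's y. Standing there it clears the deck of the frame above by 6 mm
- tub_2: sample tub: upright white cylinder with orange lid, 50 mm diameter, 40 mm high, about 80 g; origin at the centre of its underside. May be absent. Grip it across its diameter, about 26 mm above its underside. In a bay, fingers fit between the pins if they close along the frame's y. Standing there it clears the deck of the frame above by 6 mm
- shaker: low fixed shaker, 260 x 170 mm, 40 mm high; origin on the bench under the centre of the dock, its x axis points from the control nose (grey, towards the robot) to the dock. The nose reaches to x = -194 mm and is 104 mm wide. The tall grey instrument behind the middle of the bench has its front between about x 0.55, y -0.12 and x 0.64, y 0.17 m in the room; keep the arm clear of it
- dock (a point): centre of the dark dock plate on the shaker, 40 mm above the bench, axes as the shaker's. Four blue sockets (14 mm clear, 12 mm deep) stand on it at x = +-38, y = +-62 mm: the LONG side of a frame lies along the shaker's y (frame y axis along or against the shaker's x). A seated lowest frame has its origin here, the second 52 mm, the third 104 mm above
- clamp_knob (a joint): turn of the clamp knob, rad: 0 to 0.08 released, grows clockwise seen from above, end stop at 1.2. From about 0.55 rad a sprung detent resists with up to about 0.15 N m; past 0.9 rad it drives the knob on to 1.2, where it stays; let go before 0.9 it turns back to about 0.6. It stands on the control nose, 145 mm in front of the dock's centre
- knob_grip (a point): on the knob's vertical axis, 68 mm above the bench, at the height to grip: the red bar of the knob is 12 mm thick, 52 mm long, from 42 to 74 mm above the bench, above a black disc of 56 mm diameter. This point turns with the knob, its x axis along the bar; at 0 that is the shaker's x axis
- timer: white bench timer, 50x62x18 mm, lying left behind the frames; a bystander, origin at the centre of its underside
- sealfilm_carton: carton 62x120x60 mm with a blue band, behind the shaker; a bystander, origin at the centre of its underside
- tape_roll: roll of tan tape, 62 mm wide, 18 mm high, at the right behind the frames; a bystander, origin at the centre of its underside
Things that resemble listed ones, but are neither listed nor needed, are in the scene too. What is shaped like the tub_2 but blue is not meant.

How it is judged:
By the outcome, as a careful person would: the job done as asked, in the order asked, and still so for the second after the job is handed in, with the robot touching nothing.
Of tub_0, tub_1, tub_2 only 2 to 3 are there at a start; the rules pass over those that are not, and their reading is None.
At some moment in a run one of tub_0, tub_1, tub_2 may be knocked a few centimetres aside while the robot is not near it.
Once in a run the grip may slacken for a moment while it holds something.
It also fails if it takes over 210 s, if anything falls off the work surface, if the arm or the gripper's body presses on something with over 40 N, if the wrist force passes 120 N, or if a joint passes its speed limit or range.

### The arm

A 7-joint arm with a two-finger parallel gripper is mounted at the origin on a cart in front of the work surface, level with it; the furniture and walls round the work are solid. World frame = base frame: x ahead of the robot, y to its left, z up, the work surface at z = 0. Lengths are in m, angles in rad, forces in N, time in s.
With the tool pointing down it reaches from about 0.4 to 0.875 m from the base axis. Payload 6.5 kg.
Tool frame: the origin (TCP) lies on the centre line of the jaws, within the pads' length; the fingertips stand 11 mm ahead of it and the grasp point (between the pads) lies 8 mm behind it (ctrl.tips_ahead is the z of the fingertips in the tool frame, in m); z points along the fingers, y is the line along which they close (so a half turn about z gives the same grasp; the last joint's range is limited). The gripper opens to 85 mm and grips with 20 to 120 N. Pads are 22 mm wide; open, the fingers measure 114 mm over their backs; the gripper's body (76 mm by 85 mm) begins 54 mm behind the grasp point. The pads swing forward as they close: fully open they stand 13 mm farther back than shut.
Start: joints at [-1.37, 0.536, -0.004, 1.538, 0.003, 1.067, -0.071], TCP at [0.171, 0.627, 0.242] pointing down, gripper open.
Joint ranges: [-2.7, 2.7], [-0.37, 2.16], [-1.27, 1.26], [0.24, 2.4], [-1.31, 4.45], [0.19, 1.91], [-2.76, 2.76]. Speed limits (rad/s): [2.39, 2.39, 3.14, 3.14, 3.14, 3.14, 3.14].

### API

Orientations are given as a unit quaternion [x, y, z, w].
In Python, from station import ctrl, eyes gives the robot as it stands. The module is installed in compiled form; this text tells all that it offers.
- The arm moves only by the tool send_rows, never from a script. Its argument "rows" is a list of rows, each an object with "translation": the shift along the tool's x, y, z in units of 25 cm (1.0 is 25 cm), a list of three; "rot": the turn, a rotation vector about the tool's x, y, z in units of 30 degrees (1.0 is 30 degrees), a list of three. A call has 1 to 12 rows; each row is the pose to reach, as a shift and turn from the pose commanded when the call began, along the tool's axes at that moment; what a row does not reach only later rows make up. A row lasts 1/8 s, in which the tool goes at most 62.5 mm and 10.7 degrees, less where a joint would pass 70% of its speed; a pose out of reach is approached as far as the arm can. A call with a number of a shift or a turn outside -1 to 1 is refused whole. A call with a gripper value outside its range is refused whole. "gripper" is the opening, from 0 (shut) to 1 (fully open), set as the call begins (left out, the last holds). The fingers move at their own pace and stop on an object; the grip force is fixed at half the most. Time passes only in rows, so rows that repeat a pose let the fingers close. It gives the time, the measured TCP pose, the force, the opening and the grip force at its end, in the units of the state.
- ctrl.state(): the state, without advancing time (a new reading comes with each control period).
- eyes.capture(name): name is "side" or "top"; returns the picture (420x560x3 uint8, red, green, blue); there is no depth.
- eyes.camera_info(name): a dict with "mtx" (3x3 intrinsics, pixels), "R" (3x3) and "t" (3): a world point X has camera coordinates R X + t. Camera axes: x right, y down, z forward; pixel columns grow to the right and rows downward; lengths in m; the calibration is good to about 2 mm. A picture is of the moment at which its call begins. camera_info takes no time and is no camera call.
- ctrl.finish_job(): hands the job in; it is judged then, once.
The state is a dict: "time_s": time; "q": joint angles; "qvel": joint speeds; "joint_efforts": joint torques, N m; "position": TCP position; "ee_rot": TCP orientation; "wrist_force": force on the tool from outside, world axes, zero at the start; "moment": the same for the moment, N m; "finger_gap": finger opening in m; "grip_force": force on a finger pad.
Only numpy, scipy, OpenCV 4.12 (cv2) and the standard library are available. Lean on these libraries where they do the work, as an engineer would, in place of code of your own. Each camera call takes 0.05 s, during which the arm holds its last target. There are 200 camera calls.

## Working session

There is one attempt and no reset: what is moved stays moved. The work goes in short steps, Python scripts to look and compute and a tool call to move; the robot and the scene stay as the last step left them, time stands still between calls to the robot, and variables do not carry over. Pictures are saved under pics/ and viewed, at most 14 in all, crops included, and the job is handed in when it is done.

Besides the shell and the picture viewer there is one more tool, called after ">>>" as name(argument=value, ...) on one line, values as JSON. send_rows: Moves the arm, as the interface text tells. Its arguments: {"type":"object","properties":{"rows":{"type":"array","items":{"type":"object","properties":{"translation":{"type":"array","items":{"type":"number","minimum":-1,"maximum":1}},"rot":{"type":"array","items":{"type":"number","minimum":-1,"maximum":1}}}}},"gripper":{"type":"number"}},"required":["rows"]}

```bash
mkdir -p pics; python3 - <<'E'
from station import ctrl, eyes
import cv2
s=ctrl.state()
print({k:(v if not hasattr(v,'round') else v) for k,v in s.items()}, ctrl.tips_ahead)
for n in ("side","top"):
    cv2.imwrite(f"pics/{n}0.png",eyes.capture(n)[:,:,::-1])
    print(n,{k:v for k,v in eyes.camera_info(n).items()})
E
```

```text
{'time_s': 0.0, 'q': array([-1.37021894,  0.53718031, -0.00446094,  1.53883173,  0.00258412,
        1.06732127, -0.07123177]), 'qvel': array([-3.42005727e-04, -1.06902398e-03, -9.87590096e-04, -2.28792737e-04,
        2.09432296e-05, -5.05792752e-04, -3.91362210e-04]), 'joint_efforts': array([-2.35376938e-04, -5.83386827e+01,  1.04855631e+00, -2.59107238e+01,
        1.23505204e-02,  9.43872059e-03, -3.92280427e-06]), 'position': array([0.17119533, 0.626427  , 0.24141984]), 'ee_rot': array([ 1.32967876e-01,  9.91119968e-01, -8.65079853e-04, -6.45579664e-05]), 'wrist_force': array([-0.5569689 , -0.57026503, -0.17848308]), 'moment': array([-0.03659166,  0.03096173, -0.00893505]), 'grip_force': 0.0, 'finger_gap': 0.08534870742064708} 0.011
side {'mtx': array([[428.25233512,   0.        , 282.44337343],
       [  0.        , 428.25233512, 209.50149863],
       [  0.        ,   0.        ,   1.        ]]), 'R': array([[ 0.98660284, -0.16147042, -0.02328383],
       [-0.10302362, -0.50600033, -0.85635845],
       [ 0.12649493,  0.84728447, -0.51585663]]), 't': array([-0.54792317,  0.1164262 ,  1.23836666])}
top {'mtx': array([[397.09138877,   0.        , 279.77077102],
       [  0.        , 397.09138877, 215.04279744],
       [  0.        ,   0.        ,   1.        ]]), 'R': array([[ 0.0131144 , -0.99950619, -0.028555  ],
       [-0.99247306, -0.00953408, -0.12209143],
       [ 0.12175889,  0.02994122, -0.99210801]]), 't': array([0.01513065, 0.57076052, 1.20419534])}
```

View pics/top0.png

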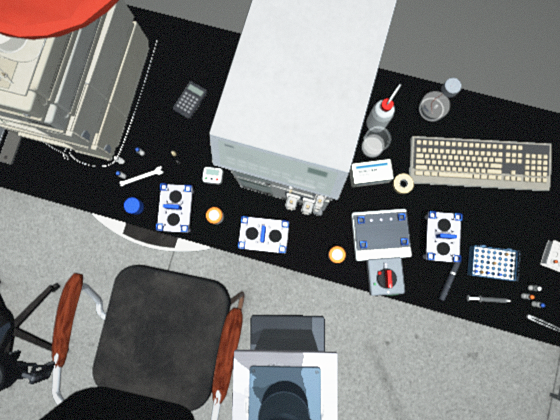

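View pics/side0.png

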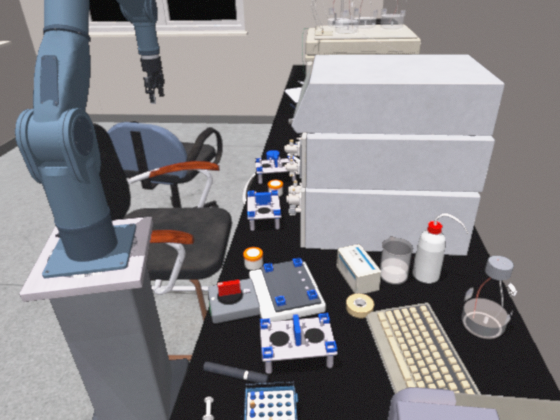

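Top view: frames at about (175,208), (263,235) and (444,236). Orange-lidded tubs at (214,215) and (337,254). The blue decoy is at (133,205), the dock plate at (382,230) and the red knob at (389,277). I see only two orange tubs. Next I measure and check with a crop.

```bash
cat > h.py <<'E'
from station import ctrl, eyes
import cv2, numpy as np, json
from scipy.optimize import least_squares
def px(n,P):
    c=eyes.camera_info(n); p=(np.atleast_2d(P)@c['R'].T+c['t'])@c['mtx'].T
    return p[:,:2]/p[:,2:]
def ray(n,uv,z):
    c=eyes.camera_info(n); uv=np.atleast_2d(uv)
    d=np.c_[uv,np.ones(len(uv))]@np.linalg.inv(c['mtx']).T@c['R']; o=-c['R'].T@c['t']
    return o+d*((z-o[2])/d[:,2])[:,None]
def comps(im,col,amin=8):
    h=cv2.cvtColor(im,cv2.COLOR_RGB2HSV); H,S,V=[h[...,i].astype(int) for i in range(3)]
    m={'blue':(H>105)&(H<125)&(S>150)&(V>60),'orange':(H>8)&(H<22)&(S>150)&(V>120),'red':((H<5)|(H>174))&(S>160)&(V>80)}[col]
    n,l,st,ce=cv2.connectedComponentsWithStats(m.astype(np.uint8))
    return [(ce[i].round(2),int(st[i,4]),st[i,2:4]) for i in range(1,n) if st[i,4]>=amin]
def save(im,name,box,k):
    a,b,c,d=box; cv2.imwrite('pics/'+name,cv2.resize(im[c:d,a:b,::-1],None,fx=k,fy=k,interpolation=cv2.INTER_CUBIC))
E
python3 - <<'E'
from h import *
for n in ('top','side'):
    im=eyes.capture(n); np.save(f'pics/{n}.npy',im)
    for c in ('blue','orange','red'):
        print(n,c,[(tuple(a.tolist()),b,tuple(w.tolist())) for a,b,w in comps(im,c)])
    if n=='top': save(im,'c1.png',(120,480,170,310),2.2)
    else: save(im,'c2.png',(200,380,140,380),2.5)
E
```

```text
top blue [((136.54, 148.85), 13, (4, 4)), ((117.25, 172.62), 16, (5, 4)), ((161.27, 185.14), 22, (8, 7)), ((186.9, 185.0), 10, (7, 3)), ((132.96, 205.6), 289, (21, 18)), ((172.03, 206.37), 62, (17, 5)), ((433.19, 212.56), 16, (7, 7)), ((401.07, 216.07), 27, (7, 7)), ((459.42, 215.71), 31, (8, 8)), ((242.39, 217.94), 18, (8, 7)), ((359.87, 218.87), 15, (6, 6)), ((155.87, 226.0), 15, (3, 7)), ((262.56, 233.58), 52, (4, 16)), ((446.29, 235.65), 65, (20, 4)), ((404.0, 241.11), 27, (7, 7)), ((364.93, 243.79), 14, (5, 7)), ((237.67, 244.67), 9, (2, 6)), ((459.84, 258.32), 19, (4, 7)), ((542.9, 305.05), 20, (5, 5))]
top orange [((213.43, 214.71), 105, (16, 17)), ((336.43, 253.51), 76, (17, 17)), ((531.87, 296.53), 15, (5, 4))]
top red [((48.06, 15.98), 3442, (118, 39)), ((386.45, 104.48), 97, (13, 13)), ((379.1, 272.8), 10, (3, 4)), ((388.72, 277.13), 78, (6, 18))]
side blue [((272.69, 154.84), 124, (14, 17)), ((259.0, 168.8), 15, (5, 4)), ((260.63, 196.39), 205, (23, 15)), ((274.0, 192.5), 20, (5, 4)), ((277.2, 212.07), 30, (7, 5)), ((250.11, 213.44), 27, (7, 4)), ((296.99, 261.44), 71, (10, 10)), ((267.86, 266.79), 70, (9, 9)), ((311.51, 294.12), 74, (10, 10)), ((279.84, 300.28), 75, (10, 10)), ((324.56, 316.52), 73, (12, 11)), ((296.75, 329.26), 160, (8, 30)), ((263.29, 322.25), 51, (10, 9)), ((331.48, 346.21), 80, (12, 11)), ((266.71, 352.24), 62, (9, 11)), ((252.23, 394.68), 22, (4, 8)), ((261.04, 393.83), 24, (3, 9)), ((251.94, 413.17), 18, (3, 7))]
side orange [((192.5, 163.65), 20, (11, 6)), ((213.44, 165.22), 9, (5, 3)), ((176.81, 168.04), 26, (15, 4)), ((274.99, 184.8), 69, (15, 9)), ((162.41, 237.45), 69, (22, 8)), ((183.42, 239.92), 12, (8, 5)), ((252.44, 254.32), 139, (20, 14))]
side red [((434.33, 227.65), 128, (14, 12)), ((229.12, 287.47), 285, (23, 17))]
```

View pics/c1.png

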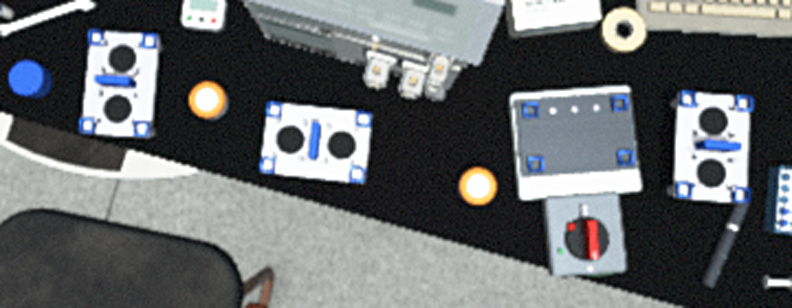

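View pics/c2.png

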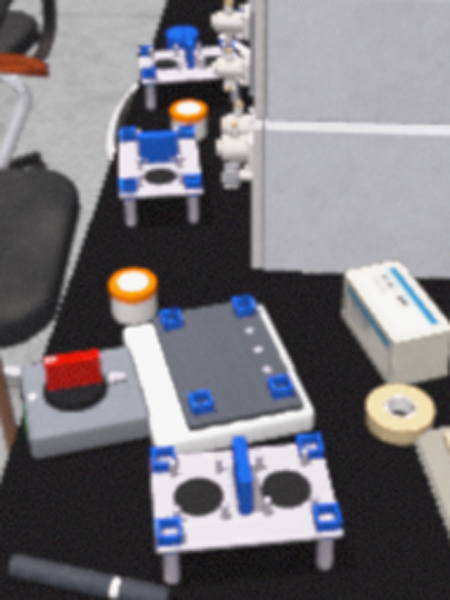

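Two tubs with white bodies and orange lids at (213,215) and (336,254) fit the description. The solid blue one at (133,206) is the decoy, and no third orange tub is visible. Next I fit precise poses.

```bash
cat >> h.py <<'E'
def soft(im,uv,r):
    f=im.astype(float); w=np.clip(f[...,2]-np.maximum(f[...,0],f[...,1])-25,0,None)
    u0,v0=np.round(uv).astype(int); 
    sl=w[max(v0-r,0):v0+r+1,max(u0-r,0):u0+r+1]
    if sl.sum()<150: return None
    vv,uu=np.mgrid[max(v0-r,0):v0-r+sl.shape[0],max(u0-r,0):u0-r+sl.shape[1]]
    return np.array([(uu*sl).sum(),(vv*sl).sum()])/sl.sum()
def fit(ims,local,zs,p,it=4,r={'top':6,'side':7},verbose=True):
    """local: Nx2 socket xy, zs: centroid heights, p=(x,y,yaw)"""
    p=np.array(p,float)
    def P(p):
        c,s=np.cos(p[2]),np.sin(p[2]); return np.c_[local@np.array([[c,s],[-s,c]])+p[:2],zs]
    for k in range(it):
        obs=[(n,i,o) for n in ims for i,u in enumerate(px(n,P(p))) if (o:=soft(ims[n],u,r[n])) is not None and np.hypot(*(o-u))<5]
        f=lambda p:np.concatenate([px(n,P(p)[i])[0]-o for n,i,o in obs])
        s=least_squares(f,p,loss='soft_l1',f_scale=0.5); p=s.x
    if verbose: print(list(ims),p.round(4),'deg',np.degrees(p[2]).round(2),'res',f(p).reshape(-1,2).round(1).tolist())
    return p
SF=np.array([[.062,.038],[-.062,.038],[.062,-.038],[-.062,-.038],[0,0]]); ZF=np.array([.058]*4+[.0725])
SD=SF[:4,::-1].copy(); ZD=np.array([.046]*4)
E
python3 - <<'E'
from h import *
T,S=np.load('pics/top.npy'),np.load('pics/side.npy')
for nm,uv,yaw in (('A',(172,206.4),1.45),('B',(262.5,233.6),-.1),('C',(446,235.6),1.5)):
    p0=ray('top',uv,.07)[0]; p=[*p0[:2],yaw]; print(nm,p0.round(3))
    fit({'top':T},SF,ZF,p); 
    if nm!='A': fit({'side':S},SF,ZF,p)
    fit({'top':T,'side':S},SF,ZF,p)
p0=ray('top',(382,230),.046)[0]; print('dock')
for d in ({'top':T},{'side':S},{'top':T,'side':S}): fit(d,SD,ZD,[*p0[:2],.1])
print('tubs',ray('top',[(213.43,214.71),(336.43,253.51)],.037).round(4),ray('side',[(274.99,184.8),(252.44,254.3)],.037).round(4))
print('knob',ray('top',(388.7,277.1),.07),ray('side',(229.1,287.5),.06))
E
```

```text
A [0.59  0.351 0.07 ]
['top'] [0.5905 0.3506 1.45  ] deg 83.08 res [[0.0, -0.0]]
['top', 'side'] [0.5885 0.354  1.0426] deg 59.73 res [[-1.5, -0.1], [0.1, 0.5], [-0.3, 0.7], [-0.4, 0.4], [0.5, 0.5], [0.6, 0.7], [1.9, 3.1]]
B [0.509 0.072 0.07 ]
['top'] [ 0.5078  0.072  -0.1   ] deg -5.73 res [[0.0, 0.0]]
['side'] [ 0.5082  0.0787 -0.1   ] deg -5.73 res [[-0.0, -0.0]]
['top', 'side'] [ 0.5077  0.0727 -0.1   ] deg -5.73 res [[-0.2, 0.0], [0.1, 0.9]]
C [ 0.509 -0.475  0.07 ]
['top'] [ 0.5094 -0.4743  1.5   ] deg 85.94 res [[-0.0, 0.0]]
['side'] [ 0.5093 -0.4717  1.5   ] deg 85.94 res [[0.0, -0.0]]
['top', 'side'] [ 0.5093 -0.4721  1.5   ] deg 85.94 res [[-0.2, 0.1], [0.1, 0.1]]
dock
['top'] [ 0.5263 -0.2934  0.0872] deg 5.0 res [[0.3, 0.0], [-0.2, 0.1], [-0.0, -0.0], [-0.0, -0.1]]
['side'] [ 0.5247 -0.2904  0.0871] deg 4.99 res [[0.0, 0.2], [0.0, -0.1], [-0.0, 0.0], [-0.1, -0.0]]
['top', 'side'] [ 0.5252 -0.292   0.0869] deg 4.98 res [[-0.2, 0.4], [-0.7, 0.4], [-0.5, 0.3], [-0.5, 0.3], [0.3, 0.5], [0.4, 0.3], [0.3, 0.4], [0.3, 0.4]]
tubs [[ 0.5694  0.2294  0.037 ]
 [ 0.4531 -0.1539  0.037 ]] [[ 0.5663  0.2206  0.037 ]
 [ 0.4491 -0.1598  0.037 ]]
knob [[ 0.38476636 -0.30361139  0.07      ]] [[ 0.38084094 -0.30723698  0.06      ]]
```

```bash
cat >> h.py <<'E'
def go(x,y,z,az,s=None):
    s=s or ctrl.state(); p=s['position']
    from scipy.spatial.transform import Rotation as Ro
    R=Ro.from_quat(s['ee_rot']); M=R.as_matrix(); a=np.degrees(np.arctan2(M[1,1],M[0,1]))
    d=M.T@(np.array([x,y,z])-p)/.25; t=Ro.from_euler('z',az,degrees=True)*Ro.from_matrix([[0,1,0],[1,0,0],[0,0,-1.]])
    rv=(R.inv()*t).as_rotvec(degrees=True)/30
    print('t',s['time_s'].__round__(2),'pos',p.round(4),'az',a.round(2),'F',s['wrist_force'].round(1),'gap',round(s['finger_gap'],4),'| trans',d.round(3),'rot',rv.round(3),'q7',np.degrees(s['q'][6]).round(0))
E
python3 - <<'E'
from h import *
T,S=np.load('pics/top.npy'),np.load('pics/side.npy')
for nm,uv,yaw in (('A',(172,206.4),-.1),('B',(262.5,233.6),1.5),('C',(446,235.6),-.05)):
    p0=ray('top',uv,.07)[0]; p=[*p0[:2],yaw]; print(nm)
    for d in ({'top':T},{'side':S},{'top':T,'side':S}):
        fit(d,SF,ZF,p)
        fit(d,SF[:4],ZF[:4],p)
go(.47,.072,.2,90)
E
```

```text
A
['top'] [ 0.5899  0.3516 -0.0421] deg -2.41 res [[0.5, 0.3], [0.8, -0.2], [-0.2, 0.2], [-0.4, -0.7], [-0.3, 0.2]]Traceback (most recent call last):
  File "<stdin>", line 7, in <module>
  File "h.py", line 33, in fit
    s=least_squares(f,p,loss='soft_l1',f_scale=0.5); p=s.x
    return func(*args, **kwargs)
    result = trf(vector_fun.fun, vector_fun.jac, x0, f0, J0, lb, ub, ftol, xtol,
                 gtol, max_nfev, x_scale, loss_function, tr_solver,
                 tr_options.copy(), verbose, callback=callback_wrapped)
    return trf_no_bounds(
        fun, jac, x0, f0, J0, ftol, xtol, gtol, max_nfev, x_scale,
        loss_function, tr_solver, tr_options, verbose, callback=callback)
    J = jac(x)
    self._update_jac()
    ~~~~~~~~~~~~~~~~^^
    self.J = self.jac_wrapped(xp_copy(self.x), f0=self.f)
             ~~~~~~~~~~~~~~~~^^^^^^^^^^^^^^^^^^^^^^^^^^^^
    J, dct = approx_derivative(
             ~~~~~~~~~~~~~~~~~^
        self.fun,
        ^^^^^^^^^
    ...<2 lines>...
        **self.finite_diff_options,
        ^^^^^^^^^^^^^^^^^^^^^^^^^^^
    )
    ^
    J, _nfev = _dens
[... 255 characters left out ...]
     ^^^
    df = [f_eval - f0 for f_eval in f_evals]
                                    ^^^^^^^
    f = np.atleast_1d(self.fun(x, *self.args, **self.kwargs))
                      ~~~~~~~~^^^^^^^^^^^^^^^^^^^^^^^^^^^^^^
    return np.atleast_1d(self.fun(x))
                         ~~~~~~~~^^^
    return self.f(x, *self.args, **self.kwargs)
           ~~~~~~^^^^^^^^^^^^^^^^^^^^^^^^^^^^^^
  File "h.py", line 32, in <lambda>
    f=lambda p:np.concatenate([px(n,P(p)[i])[0]-o for n,i,o in obs])
                               ~~^^^^^^^^^^^
  File "h.py", line 5, in px
    c=eyes.camera_info(n); p=(np.atleast_2d(P)@c['R'].T+c['t'])@c['mtx'].T
ValueError: time passes only in moves, steps and waits
```

```bash
sed -i "s/c=eyes.camera_info(n)/c=CI[n]/" h.py; sed -i "3a CI={n:eyes.camera_info(n) for n in ('top','side')}" h.py
python3 - <<'E'
from h import *
T,S=np.load('pics/top.npy'),np.load('pics/side.npy')
for nm,uv,yaw in (('A',(172,206.4),-.1),('B',(262.5,233.6),1.5),('C',(446,235.6),-.05)):
    p0=ray('top',uv,.07)[0]; p=[*p0[:2],yaw]; print(nm)
    for d in ({'top':T},{'side':S},{'top':T,'side':S}):
        try: fit(d,SF,ZF,p)
        except Exception as e: print(str(e)[:60])
go(.47,.072,.2,90)
E
```

```text
A
['top'] [ 0.5899  0.3516 -0.0421] deg -2.41 res [[0.5, 0.3], [0.8, -0.2], [-0.2, 0.2], [-0.4, -0.7], [-0.3, 0.2]]
['side'] [ 0.5868  0.3636 -0.0648] deg -3.71 res [[-0.2, -0.2], [-0.1, -1.2], [-0.2, 0.1], [1.2, 2.8]]
['top', 'side'] [ 0.5887  0.353  -0.0458] deg -2.62 res [[0.1, 0.6], [0.2, 0.1], [-0.6, 0.6], [-0.9, -0.3], [0.0, 0.6], [0.5, 0.8], [-0.0, -2.0], [0.8, 0.7], [2.0, 3.2]]
B
['top'] [0.5083 0.072  1.48  ] deg 84.8 res [[0.6, -0.3], [-0.4, -0.7], [0.5, 1.0], [-0.7, 0.7], [0.0, -0.2]]
['side'] [0.507  0.0714 1.4855] deg 85.11 res [[-2.4, -0.6], [0.4, 0.1], [2.8, -1.5], [-0.2, 0.2], [-0.1, 1.1]]
['top', 'side'] [0.5078 0.0718 1.4769] deg 84.62 res [[0.6, -0.2], [-0.4, -0.5], [0.6, 1.1], [-0.6, 0.9], [0.0, 0.0], [-2.7, -1.0], [0.4, -0.1], [3.2, -1.6], [-0.2, 0.2], [0.1, 1.0]]
C
['top'] [ 0.5089 -0.4756 -0.0748] deg -4.29 res [[0.1, 0.3], [0.3, -0.3], [-0.3, 0.3], [-0.5, -0.6], [0.4, 0.2]]
['side'] [ 0.5088 -0.4724 -0.068 ] deg -3.89 res [[-0.5, 0.6], [1.2, 0.1], [-0.4, -0.3], [0.5, -0.4], [-0.2, 0.3]]
['top', 'side'] [ 0.5087 -0.4737 -0.0716] deg -4.1 res [[-0.6, 0.3], [-0.3, -0.2], [-1.0, 0.3], [-1.1, -0.6], [-0.2, 0.2], [-0.3, 1.2], [1.4, 0.5], [-0.3, 0.3], [0.5, 0.1], [-0.1, 0.8]]
t 0.2 pos [0.1713 0.6266 0.2417] az 74.72 F [-0.4 -0.8 -0.5] gap 0.0859 | trans [-1.737 -1.825  0.169] rot [-0.002 -0.    -0.509] q7 -4.0
```

>>> send_rows(rows=[{"translation": [-0.05,-0.05,0]},{"translation": [-0.15,-0.15,0]},{"translation": [-0.3,-0.3,0]},{"translation": [-0.5,-0.5,0]},{"translation": [-0.7,-0.68,0]},{"translation": [-0.85,-0.82,0]},{"translation": [-0.92,-0.88,0]},{"translation": [-0.94,-0.89,0]}], gripper=1)

```text
invalid input at $.rows[0]: expected keys translation, rot
```

>>> send_rows(rows=[{"translation": [-0.05,-0.05,0.02],"rot": [0,0,-0.03]},{"translation": [-0.15,-0.15,0.05],"rot": [0,0,-0.06]},{"translation": [-0.3,-0.3,0.1],"rot": [0,0,-0.1]},{"translation": [-0.5,-0.5,0.15],"rot": [0,0,-0.18]},{"translation": [-0.7,-0.68,0.2],"rot": [0,0,-0.25]},{"translation": [-0.85,-0.82,0.23],"rot": [0,0,-0.3]},{"translation": [-0.92,-0.88,0.25],"rot": [0,0,-0.33]},{"translation": [-0.94,-0.89,0.25],"rot": [0,0,-0.33]},{"translation": [-0.94,-0.89,0.25],"rot": [0,0,-0.33]}])

```text
time_s: 1.32
position: [0.3392, 0.3515, 0.1801]
ee_rot: [0.047, 0.999, 0.001, 0.0]
wrist_force: [-0.7, 0.6, 0.0]
finger_gap: 0.0852
grip_force: 0.0
```

```bash
python3 - <<'E'
from h import *
go(.5078,.0725,.067,84.7)
E
```

```text
t 1.32 pos [0.3392 0.3515 0.1801] az 84.63 F [-0.7  0.6  0. ] gap 0.0852 | trans [-0.776 -1.049  0.451] rot [ 0.002  0.    -0.002] q7 34.0
```

>>> send_rows(rows=[{"translation": [-0.05,-0.06,0],"rot": [0,0,0]},{"translation": [-0.15,-0.18,0],"rot": [0,0,0]},{"translation": [-0.3,-0.35,0],"rot": [0,0,0]},{"translation": [-0.45,-0.53,0],"rot": [0,0,0]},{"translation": [-0.6,-0.7,0],"rot": [0,0,0]},{"translation": [-0.7,-0.86,0],"rot": [0,0,0]},{"translation": [-0.76,-0.97,0],"rot": [0,0,0]},{"translation": [-0.776,-1.0,0],"rot": [0,0,0]},{"translation": [-0.776,-1.0,0],"rot": [0,0,0]},{"translation": [-0.776,-1.0,0],"rot": [0,0,0]}])

```text
time_s: 2.58
position: [0.5086, 0.0857, 0.1798]
ee_rot: [0.045, 0.999, 0.0, -0.0]
wrist_force: [0.5, -0.0, -0.2]
finger_gap: 0.0856
grip_force: 0.0
```

```bash
python3 - <<'E'
from h import *
go(.5078,.0725,.067,84.7)
E
```

```text
t 2.58 pos [0.5086 0.0857 0.1798] az 84.79 F [ 0.5 -0.  -0.2] gap 0.0856 | trans [-0.002 -0.053  0.451] rot [ 0.002 -0.001  0.003] q7 74.0
```

>>> send_rows(rows=[{"translation": [0,-0.02,0.03],"rot": [0,0,0]},{"translation": [0,-0.05,0.1],"rot": [0,0,0]},{"translation": [0,-0.053,0.2],"rot": [0,0,0]},{"translation": [0,-0.053,0.3],"rot": [0,0,0]},{"translation": [0,-0.053,0.38],"rot": [0,0,0]},{"translation": [0,-0.053,0.43],"rot": [0,0,0]},{"translation": [0,-0.053,0.45],"rot": [0,0,0]},{"translation": [0,-0.053,0.45],"rot": [0,0,0]}])

```text
time_s: 3.58
position: [0.5079, 0.0702, 0.0674]
ee_rot: [0.047, 0.999, 0.0, 0.0]
wrist_force: [-0.3, 0.5, 0.3]
finger_gap: 0.0852
grip_force: 0.0
```

>>> send_rows(rows=[{"translation": [0,0,0],"rot": [0,0,0]},{"translation": [0,0,0],"rot": [0,0,0]},{"translation": [0,0,0],"rot": [0,0,0]},{"translation": [0,0,0],"rot": [0,0,0]},{"translation": [0,0,0],"rot": [0,0,0]},{"translation": [0,0,0],"rot": [0,0,0]}], gripper=0)

```text
time_s: 4.32
position: [0.508, 0.07, 0.0675]
ee_rot: [0.047, 0.999, -0.0, 0.0]
wrist_force: [0.2, -1.6, 3.7]
finger_gap: 0.0109
grip_force: 58.5
```

```bash
python3 - <<'E'
from h import *
go(.46,-.1,.2,84.7)
E
```

```text
t 4.33 pos [0.508  0.07   0.0675] az 84.6 F [ 0.2 -1.6  3.7] gap 0.0109 | trans [ 0.127 -0.695 -0.53 ] rot [-0.     0.001 -0.003] q7 77.0
```

>>> send_rows(rows=[{"translation": [0.0,0,-0.05],"rot": [0,0,0]},{"translation": [0.0,0,-0.15],"rot": [0,0,0]},{"translation": [0.02,0,-0.3],"rot": [0,0,0]},{"translation": [0.06,-0.04,-0.42],"rot": [0,0,0]},{"translation": [0.1,-0.12,-0.48],"rot": [0,0,0]},{"translation": [0.12,-0.24,-0.5],"rot": [0,0,0]},{"translation": [0.127,-0.38,-0.5],"rot": [0,0,0]},{"translation": [0.127,-0.52,-0.5],"rot": [0,0,0]},{"translation": [0.127,-0.63,-0.5],"rot": [0,0,0]},{"translation": [0.127,-0.69,-0.5],"rot": [0,0,0]},{"translation": [0.127,-0.695,-0.5],"rot": [0,0,0]}])

```text
time_s: 5.7
position: [0.4597, -0.1003, 0.1924]
ee_rot: [0.048, 0.999, 0.0, -0.0]
wrist_force: [-0.1, 0.3, -2.4]
finger_gap: 0.0111
grip_force: 58.6
```

>>> send_rows(rows=[{"translation": [0,-0.04,0],"rot": [0,0,0]},{"translation": [0,-0.12,0],"rot": [0,0,-0.04]},{"translation": [-0.02,-0.24,0],"rot": [0,0,-0.1]},{"translation": [-0.06,-0.38,0],"rot": [0,0,-0.16]},{"translation": [-0.13,-0.52,0.02],"rot": [0,0,-0.22]},{"translation": [-0.21,-0.63,0.05],"rot": [0,0,-0.28]},{"translation": [-0.28,-0.7,0.09],"rot": [0,0,-0.32]},{"translation": [-0.32,-0.73,0.11],"rot": [0,0,-0.347]},{"translation": [-0.331,-0.74,0.12],"rot": [0,0,-0.347]},{"translation": [-0.331,-0.74,0.12],"rot": [0,0,-0.347]},{"translation": [-0.331,-0.74,0.12],"rot": [0,0,-0.347]}])

```text
time_s: 7.08
position: [0.5248, -0.291, 0.1626]
ee_rot: [-0.044, 0.999, 0.0, 0.0]
wrist_force: [0.0, -0.5, -2.7]
finger_gap: 0.0114
grip_force: 58.6
```

```bash
cat >> h.py <<'E'
def held(yaw,dz0,extra=None):
    """fit held frame; origin height from TCP z - dz0"""
    s=ctrl.state(); p=s['position']; z0=p[2]-dz0
    ims={n:eyes.capture(n) for n in ('top','side')}
    print('origin z',round(z0,4))
    for d in ({'top':ims['top']},{'side':ims['side']},ims): 
        try: fit(d,SF[:4],ZF[:4]+z0,[p[0],p[1],np.radians(yaw)])
        except Exception as e: print(str(e)[:50])
    return ims
E
python3 - <<'E'
from h import *
ims=held(95,.0675)
save(ims['side'],'s1.png',(180,380,160,360),3); go(.5255,-.292,.1075,95)
E
```

```text
origin z 0.0951
['top'] [ 0.5236 -0.2874  1.6413] deg 94.04 res [[-0.0, -0.3], [0.0, 0.3]]
['side'] [ 0.5269 -0.292   1.608 ] deg 92.13 res [[2.5, 0.3], [0.3, -0.2], [-1.1, -1.6], [-0.3, 1.7]]
['top', 'side'] [ 0.5248 -0.2887  1.6507] deg 94.58 res [[0.2, -0.5], [0.4, 0.1], [0.4, 0.1], [0.3, -0.7], [-3.5, -2.3], [-0.6, 0.2]]
t 7.17 pos [ 0.5249 -0.2913  0.1627] az 95.05 F [ 0.2  0.1 -1.9] gap 0.0112 | trans [-0.002 -0.003  0.221] rot [0.    0.001 0.002] q7 127.0
```

View pics/s1.png

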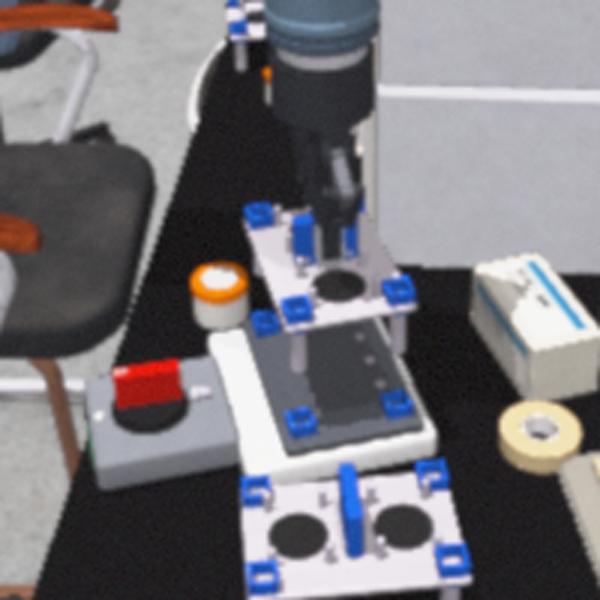

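The frame hangs level above the dock, with its near sockets at crop (297,309) and (400,290) and the dock's near sockets at (301,421) and (397,403). I compare them socket by socket.

```bash
cat >> h.py <<'E'
def persock(ims,c,yaw,z0,dock=(.5255,-.292)):
    a=np.radians(yaw); R=np.array([[np.cos(a),-np.sin(a)],[np.sin(a),np.cos(a)]])
    for n in ims:
        for i in range(4):
            w=R@SF[i]; e=px(n,[*(np.array(c)+w),z0+.058])[0]; o=soft(ims[n],e,6)
            if o is None: continue
            g=ray(n,o,z0+.058)[0][:2]-w
            print(n,i,'px',o.round(1),'implied centre',g.round(4))
E
python3 - <<'E'
from h import *
ims={n:eyes.capture(n) for n in ('top','side')}
p=ctrl.state()['position']
persock(ims,p[:2],95,p[2]-.0675)
print('dock in old pictures'); persock({'top':np.load('pics/top.npy'),'side':np.load('pics/side.npy')},(.5255,-.292),95,-.012)
E
```

```text
top 0 px [368.7 242.8] implied centre [ 0.5239 -0.2888]
top 2 px [366.4 215.2] implied centre [ 0.5254 -0.29  ]
side 0 px [265.9 231.2] implied centre [ 0.5245 -0.288 ]
side 1 px [278.6 262.6] implied centre [ 0.525  -0.2898]
side 3 px [312.6 256.3] implied centre [ 0.5259 -0.2889]
dock in old pictures
top 0 px [363.5 244. ] implied centre [ 0.5262 -0.2935]
top 1 px [404.2 240.9] implied centre [ 0.5261 -0.2934]
top 2 px [360.7 219.2] implied centre [ 0.5264 -0.2926]
top 3 px [401.7 216. ] implied centre [ 0.5265 -0.2941]
side 0 px [268.  266.9] implied centre [ 0.5248 -0.2902]
side 1 px [279.9 300. ] implied centre [ 0.5248 -0.2905]
side 2 px [296.9 261.6] implied centre [ 0.5248 -0.2897]
side 3 px [311.7 293.9] implied centre [ 0.5245 -0.2908]
```

>>> send_rows(rows=[{"translation": [-0.002,-0.007,0.02],"rot": [0,0,0]},{"translation": [-0.002,-0.007,0.06],"rot": [0,0,0]},{"translation": [-0.002,-0.007,0.11],"rot": [0,0,0]},{"translation": [-0.002,-0.007,0.15],"rot": [0,0,0]},{"translation": [-0.002,-0.007,0.165],"rot": [0,0,0]},{"translation": [-0.002,-0.007,0.175],"rot": [0,0,0]},{"translation": [-0.002,-0.007,0.185],"rot": [0,0,0]},{"translation": [-0.002,-0.007,0.19],"rot": [0,0,0]},{"translation": [-0.002,-0.007,0.19],"rot": [0,0,0]}])

```text
time_s: 8.4
position: [0.5257, -0.2935, 0.1149]
ee_rot: [-0.044, 0.999, -0.0, 0.0]
wrist_force: [0.4, 0.1, -2.9]
finger_gap: 0.0112
grip_force: 58.7
```

```bash
python3 - <<'E'
from h import *
go(.5255,-.293,.1075,95); print(ctrl.state()['moment'])
E
```

```text
t 8.4 pos [ 0.5257 -0.2935  0.1149] az 95.03 F [ 0.4  0.1 -2.9] gap 0.0112 | trans [0.    0.002 0.03 ] rot [-0.     0.     0.001] q7 127.0
[-0.03487449 -0.04247308 -0.02796882]
```

>>> send_rows(rows=[{"translation": [0,0,0.008],"rot": [0,0,0]},{"translation": [0,0,0.016],"rot": [0,0,0]},{"translation": [0,0,0.024],"rot": [0,0,0]},{"translation": [0,0,0.03],"rot": [0,0,0]},{"translation": [0,0,0.033],"rot": [0,0,0]},{"translation": [0,0,0.033],"rot": [0,0,0]}])

```text
time_s: 9.15
position: [0.5257, -0.2935, 0.1075]
ee_rot: [-0.044, 0.999, 0.0, 0.0]
wrist_force: [-3.1, 1.8, 5.8]
finger_gap: 0.0115
grip_force: 60.3
```

>>> send_rows(rows=[{"translation": [0,0,0],"rot": [0,0,0]},{"translation": [0,0,0],"rot": [0,0,0]},{"translation": [0,0,0],"rot": [0,0,0]},{"translation": [0,0,0],"rot": [0,0,0]},{"translation": [0,0,-0.05],"rot": [0,0,0]},{"translation": [0,0,-0.15],"rot": [0,0,0]},{"translation": [0,0,-0.28],"rot": [0,0,0]},{"translation": [0,0,-0.38],"rot": [0,0,0]},{"translation": [0,0,-0.42],"rot": [0,0,0]}], gripper=1)

```text
time_s: 10.28
position: [0.5264, -0.2941, 0.2138]
ee_rot: [-0.044, 0.999, -0.001, 0.001]
wrist_force: [-0.8, 0.4, -0.1]
finger_gap: 0.0855
grip_force: 0.0
```

>>> send_rows(rows=[{"translation": [0.02,0.06,0],"rot": [0,0,0.1]},{"translation": [0.07,0.17,0],"rot": [0,0,0.3]},{"translation": [0.14,0.32,0],"rot": [0,0,0.55]},{"translation": [0.2,0.46,0],"rot": [0,0,0.8]},{"translation": [0.23,0.55,0],"rot": [0,0,1]},{"translation": [0.242,0.581,0],"rot": [0,0,1]}])

```text
time_s: 11.02
position: [0.452, -0.1528, 0.2114]
ee_rot: [0.215, 0.977, 0.0, -0.0]
wrist_force: [0.7, -1.4, -0.1]
finger_gap: 0.0855
grip_force: 0.0
```

>>> send_rows(rows=[{"translation": [0,0,0],"rot": [0,0,0.25]},{"translation": [0,0,0],"rot": [0,0,0.5]},{"translation": [0,0,0],"rot": [0,0,0.75]},{"translation": [0,0,0],"rot": [0,0,1]}])

```text
time_s: 11.52
position: [0.4529, -0.1551, 0.2115]
ee_rot: [0.463, 0.886, -0.0, 0.0]
wrist_force: [0.2, 1.1, -0.2]
finger_gap: 0.0854
grip_force: 0.0
```

>>> send_rows(rows=[{"translation": [0,0,0],"rot": [0,0,0.25]},{"translation": [0,0,0],"rot": [0,0,0.5]},{"translation": [0,0,0],"rot": [0,0,0.75]},{"translation": [0,0,0],"rot": [0,0,1]},{"translation": [0,0,0],"rot": [0,0,1]},{"translation": [0,0,0],"rot": [0,0,1]}])

```text
time_s: 12.28
position: [0.4527, -0.1545, 0.2115]
ee_rot: [0.674, 0.738, -0.0, 0.0]
wrist_force: [-0.7, -0.3, -0.4]
finger_gap: 0.0857
grip_force: 0.0
```

```bash
cat >> h.py <<'E'
def lid(n,im,guess,zt=.04):
    """circle fit: orange+white blob of the lid around the guess"""
    h=cv2.cvtColor(im,cv2.COLOR_RGB2HSV); m=((h[...,0]>8)&(h[...,0]<22)&(h[...,1]>110)&(h[...,2]>100)).astype(np.uint8)
    u=px(n,[*guess,zt])[0].round().astype(int); k=np.zeros_like(m); cv2.circle(k,tuple(int(a) for a in u),16,1,-1); m&=k
    c=cv2.findNonZero(m)
    if c is None: print(n,'no lid'); return
    e=cv2.fitEllipse(cv2.convexHull(c)); print(n,'lid px',np.round(e[0],1),'axes',np.round(e[1],1),ray(n,e[0],.036)[0].round(4))
E
python3 - <<'E'
from h import *
ims={n:eyes.capture(n) for n in ('top','side')}
for g in ((.4525,-.155),(.568,.227)):
    for n in ims: lid(n,ims[n],g)
persock(ims,(.5257,-.2935),95,.04)
save(ims['side'],'s2.png',(180,380,160,360),3); go(.4525,-.154,.018,5)
E
```

```text
top lid px [332.5 253.6] axes [ 7.3 15. ] [ 0.4527 -0.1419  0.036 ]
side lid px [252.4 253.7] axes [14.7 19.8] [ 0.4493 -0.156   0.036 ]
top lid px [213.6 214.7] axes [16.2 17. ] [0.5694 0.229  0.036 ]
side lid px [276.1 183.9] axes [10.3 12.3] [0.5714 0.2282 0.036 ]
top 1 px [409.8 239.8] implied centre [ 0.5263 -0.295 ]
top 2 px [365.3 216.4] implied centre [ 0.5287 -0.2971]
top 3 px [407.2 213.7] implied centre [ 0.5271 -0.2961]
side 0 px [267.5 250.1] implied centre [ 0.5258 -0.2899]
side 1 px [279.9 282.8] implied centre [ 0.5259 -0.2918]
side 2 px [296.5 247. ] implied centre [ 0.5225 -0.2976]
side 3 px [313.  276.4] implied centre [ 0.5269 -0.2911]
t 12.38 pos [ 0.4527 -0.1544  0.2116] az 5.13 F [-0.3 -0.2 -0.8] gap 0.0854 | trans [ 0.002 -0.001  0.774] rot [0.    0.    0.004] q7 30.0
```

View pics/s2.png

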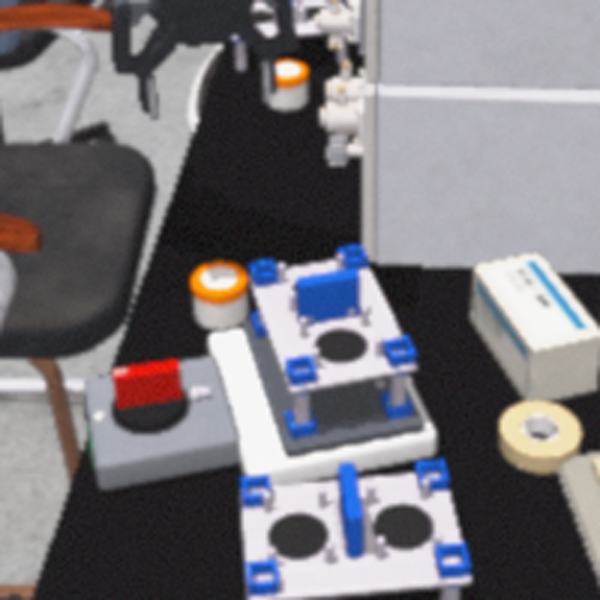

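Frame B is seated, with all four posts in the sockets. The tub stands at crop (219,285), undisturbed. I pick it now.

>>> send_rows(rows=[{"translation": [-0.005,0,0.06],"rot": [0,0,0]},{"translation": [-0.005,0,0.18],"rot": [0,0,0]},{"translation": [-0.005,0,0.34],"rot": [0,0,0]},{"translation": [-0.005,0,0.5],"rot": [0,0,0]},{"translation": [-0.005,0,0.62],"rot": [0,0,0]},{"translation": [-0.005,0,0.71],"rot": [0,0,0]},{"translation": [-0.005,0,0.76],"rot": [0,0,0]},{"translation": [-0.005,0,0.774],"rot": [0,0,0]},{"translation": [-0.005,0,0.774],"rot": [0,0,0]}])

```text
time_s: 13.5
position: [0.453, -0.1555, 0.0183]
ee_rot: [0.675, 0.737, 0.0, 0.0]
wrist_force: [0.8, 1.0, 0.0]
finger_gap: 0.0856
grip_force: 0.0
```

>>> send_rows(rows=[{"translation": [0,0,0],"rot": [0,0,0]},{"translation": [0,0,0],"rot": [0,0,0]},{"translation": [0,0,0],"rot": [0,0,0]},{"translation": [0,0,0],"rot": [0,0,0]},{"translation": [0,0,0],"rot": [0,0,0]}], gripper=0)

```text
time_s: 14.12
position: [0.4531, -0.1554, 0.0189]
ee_rot: [0.675, 0.737, 0.0, 0.0]
wrist_force: [-1.3, 1.0, 9.2]
finger_gap: 0.0487
grip_force: 60.9
```

```bash
python3 - <<'E'
from h import *
go(.5257-.0031,-.2935+.0359,.19,5)
ims={n:eyes.capture(n) for n in ('top','side')}
for n in ims: lid(n,ims[n],(.452,-.155))
E
```

```text
t 14.12 pos [ 0.4531 -0.1554  0.0189] az 5.03 F [-1.3  1.   9.2] gap 0.0487 | trans [-0.432  0.242 -0.684] rot [ 0.002 -0.     0.001] q7 43.0
top no lid
side lid px [253.6 253.6] axes [15.1 18.1] [ 0.4525 -0.1561  0.036 ]
```

>>> send_rows(rows=[{"translation": [0,0,-0.05],"rot": [0,0,0]},{"translation": [0,0,-0.16],"rot": [0,0,0]},{"translation": [0,0,-0.32],"rot": [0,0,0]},{"translation": [-0.03,0.02,-0.46],"rot": [0,0,0]},{"translation": [-0.1,0.06,-0.54],"rot": [0,0,0]},{"translation": [-0.2,0.11,-0.57],"rot": [0,0,0]},{"translation": [-0.3,0.17,-0.57],"rot": [0,0,0]},{"translation": [-0.38,0.21,-0.57],"rot": [0,0,0]},{"translation": [-0.42,0.24,-0.57],"rot": [0,0,0]},{"translation": [-0.425,0.242,-0.57],"rot": [0,0,0]},{"translation": [-0.425,0.242,-0.57],"rot": [0,0,0]}])

```text
time_s: 15.6
position: [0.5219, -0.255, 0.1605]
ee_rot: [0.675, 0.738, 0.0, -0.0]
wrist_force: [0.6, -0.8, -0.6]
finger_gap: 0.0488
grip_force: 62.0
```

```bash
python3 - <<'E'
from h import *
go(.5226,-.2561,.1109,5); z=ctrl.state()['position'][2]
im=eyes.capture('side'); save(im,'s3.png',(230,350,200,300),5)
E
```

```text
t 15.6 pos [ 0.5219 -0.255   0.1605] az 5.05 F [ 0.6 -0.8 -0.6] gap 0.0488 | trans [-0.005  0.003  0.198] rot [-0.001 -0.002  0.002] q7 43.0
```

View pics/s3.png

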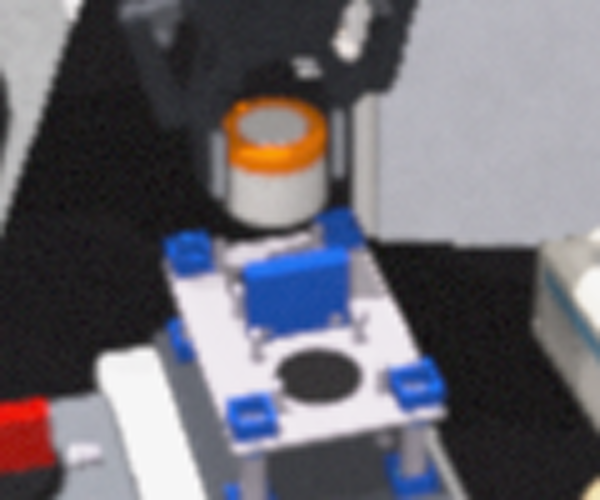

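The tub hangs upright over the near bay: lid at crop (275,130), front bottom edge at (277,226). I check its offset in the hand along y.

```bash
python3 - <<'E'
from h import *
zb=.1416; t=np.linspace(0,6.28,200); c=np.c_[np.cos(t),np.sin(t)]*.025
for y in (-.251,-.255,-.259):
    b=px('side',np.c_[c+[.5219,y],np.full(200,zb)]); u=px('side',np.c_[c+[.5219,y],np.full(200,zb+.04)])
    f=lambda q:((q-[230,200])*5+2).round(0)
    print(y,'bottom front',f(b[b[:,1].argmax()]),'lid back',f(u[u[:,1].argmin()]),'lid front',f(u[u[:,1].argmax()]),'left',f(u[u[:,0].argmin()]))
print(px('side',[[.5257,-.2935,.133]])[0])
R=lambda x,y:(.5257+np.cos(1.658)*x-np.sin(1.658)*y,-.2935+np.sin(1.658)*x+np.cos(1.658)*y)
print('handle top corners',[f(px('side',[*R(0.006*a,.025*b),.133])[0]) for a in(1,-1) for b in (1,-1)],'hole far bay centre',f(px('side',[*R(-.036,0),.092])[0]))
E
```

```text
-0.251 bottom front [271. 224.] lid back [274.  94.] lid front [269. 153.] left [218. 124.]
-0.255 bottom front [273. 229.] lid back [275.  99.] lid front [271. 157.] left [219. 129.]
-0.259 bottom front [274. 234.] lid back [277. 103.] lid front [272. 162.] left [220. 134.]
[288.96042848 251.51335395]
handle top corners [array([241., 261.]), array([345., 243.]), array([247., 276.]), array([353., 258.])] hole far bay centre [319. 377.]
```

>>> send_rows(rows=[{"translation": [-0.01,0.001,0.01],"rot": [0,0,0]},{"translation": [-0.018,0.001,0.05],"rot": [0,0,0]},{"translation": [-0.018,0.001,0.1],"rot": [0,0,0]},{"translation": [-0.018,0.001,0.13],"rot": [0,0,0]},{"translation": [-0.018,0.001,0.15],"rot": [0,0,0]},{"translation": [-0.018,0.001,0.165],"rot": [0,0,0]},{"translation": [-0.018,0.001,0.18],"rot": [0,0,0]},{"translation": [-0.018,0.001,0.19],"rot": [0,0,0]},{"translation": [-0.018,0.001,0.196],"rot": [0,0,0]},{"translation": [-0.018,0.001,0.198],"rot": [0,0,0]},{"translation": [-0.018,0.001,0.198],"rot": [0,0,0]}])

```text
time_s: 17.02
position: [0.523, -0.2604, 0.1111]
ee_rot: [0.675, 0.737, 0.0, 0.0]
wrist_force: [-0.4, 0.4, 0.3]
finger_gap: 0.0487
grip_force: 62.0
```

>>> send_rows(rows=[{"translation": [0,0,0],"rot": [0,0,0]},{"translation": [0,0,0],"rot": [0,0,0]},{"translation": [0,0,0],"rot": [0,0,0]},{"translation": [0,0,-0.04],"rot": [0,0,0]},{"translation": [0,0,-0.12],"rot": [0,0,0]},{"translation": [0,0,-0.24],"rot": [0,0,0]},{"translation": [0,0,-0.36],"rot": [0,0,0]},{"translation": [0,0,-0.42],"rot": [0,0,0]},{"translation": [0,0,-0.44],"rot": [0,0,0]}], gripper=1)

```text
time_s: 18.15
position: [0.5233, -0.2605, 0.2223]
ee_rot: [0.675, 0.737, 0.0, 0.001]
wrist_force: [0.0, 0.4, -0.0]
finger_gap: 0.0853
grip_force: 0.0
```

>>> send_rows(rows=[{"translation": [-0.05,-0.01,0],"rot": [0,0,0.02]},{"translation": [-0.16,-0.03,0],"rot": [0,0,0.06]},{"translation": [-0.32,-0.05,0],"rot": [0,0,0.12]},{"translation": [-0.5,-0.08,0],"rot": [0,0,0.2]},{"translation": [-0.67,-0.11,0],"rot": [0,0,0.26]},{"translation": [-0.79,-0.13,0],"rot": [0,0,0.3]},{"translation": [-0.84,-0.13,0],"rot": [0,0,0.303]},{"translation": [-0.847,-0.13,0],"rot": [0,0,0.303]},{"translation": [-0.847,-0.13,0],"rot": [0,0,0.303]},{"translation": [-0.847,-0.13,0],"rot": [0,0,0.303]}])

```text
time_s: 19.4
position: [0.5099, -0.4728, 0.2211]
ee_rot: [0.731, 0.682, 0.0, -0.0]
wrist_force: [-0.2, 0.5, 0.4]
finger_gap: 0.085
grip_force: 0.0
```

```bash
python3 - <<'E'
from h import *
go(.509,-.4756,.067,-4.1)
im=eyes.capture('top'); persock({'top':im},(.5257,-.2935),95,.04); lid('top',im,(.5226,-.2576),.132)
im=eyes.capture('side'); save(im,'s4.png',(230,350,200,300),4)
E
```

```text
t 19.4 pos [ 0.5099 -0.4728  0.2211] az -3.96 F [-0.2  0.5  0.4] gap 0.085 | trans [-0.012 -0.003  0.616] rot [ 0.001 -0.002  0.005] q7 51.0
top 0 px [365.2 243.7] implied centre [ 0.5243 -0.2893]
top 1 px [409.8 239.8] implied centre [ 0.5263 -0.2949]
top 2 px [362.6 218. ] implied centre [ 0.5238 -0.2891]
top 3 px [407.3 213.8] implied centre [ 0.527  -0.2964]
top lid px [377.2 228.5] axes [16.9 17.4] [ 0.5317 -0.2796  0.036 ]
```

View pics/s4.png

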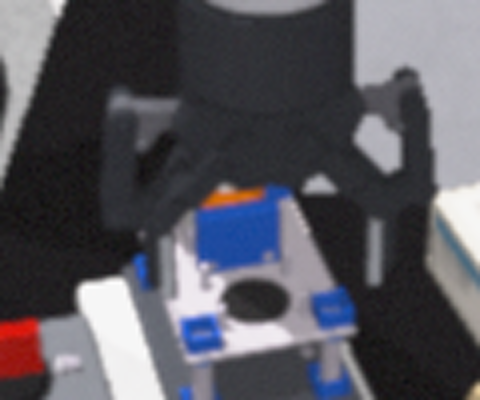

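The tub stands in the near bay: its lid is just behind the handle at crop (235,197), level. Now I pick frame C.

>>> send_rows(rows=[{"translation": [-0.01,-0.003,0.05],"rot": [0,0,0.005]},{"translation": [-0.012,-0.003,0.16],"rot": [0,0,0.005]},{"translation": [-0.012,-0.003,0.3],"rot": [0,0,0.005]},{"translation": [-0.012,-0.003,0.43],"rot": [0,0,0.005]},{"translation": [-0.012,-0.003,0.53],"rot": [0,0,0.005]},{"translation": [-0.012,-0.003,0.59],"rot": [0,0,0.005]},{"translation": [-0.012,-0.003,0.612],"rot": [0,0,0.005]},{"translation": [-0.012,-0.003,0.614],"rot": [0,0,0.005]},{"translation": [-0.012,-0.003,0.614],"rot": [0,0,0.005]}])

```text
time_s: 20.62
position: [0.5086, -0.4776, 0.0686]
ee_rot: [0.733, 0.681, 0.0, 0.001]
wrist_force: [-0.2, -0.6, -0.4]
finger_gap: 0.085
grip_force: 0.0
```

>>> send_rows(rows=[{"translation": [0,0,0],"rot": [0,0,0]},{"translation": [0,0,0],"rot": [0,0,0]},{"translation": [0,0,0],"rot": [0,0,0]},{"translation": [0,0,0],"rot": [0,0,0]},{"translation": [0,0,0],"rot": [0,0,0]},{"translation": [0,0,0],"rot": [0,0,0]}], gripper=0)

```text
time_s: 21.38
position: [0.5084, -0.4772, 0.0677]
ee_rot: [0.733, 0.681, 0.0, 0.0]
wrist_force: [-0.7, -0.3, 0.8]
finger_gap: 0.0111
grip_force: 58.5
```

```bash
python3 - <<'E'
from h import *
ims={n:eyes.capture(n) for n in ('top','side')}
p=ctrl.state()['position']; go(.46,-.45,.25,-4)
persock(ims,p[:2],-4.1,0)
E
```

```text
t 21.48 pos [ 0.5083 -0.4772  0.0677] az -4.22 F [ 1.  -0.8  0.8] gap 0.0113 | trans [ 0.094 -0.2   -0.729] rot [ 0.001  0.    -0.007] q7 55.0
top 0 px [432.6 213.6] implied centre [ 0.5121 -0.4758]
top 1 px [430.8 255.8] implied centre [ 0.5082 -0.4751]
side 0 px [325.4 318. ] implied centre [ 0.5124 -0.4739]
side 1 px [264.5 322.6] implied centre [ 0.5072 -0.4718]
side 2 px [330.9 346.6] implied centre [ 0.5097 -0.4745]
side 3 px [267.3 352. ] implied centre [ 0.5083 -0.4738]
```

>>> send_rows(rows=[{"translation": [0,0,-0.04],"rot": [0,0,0]},{"translation": [0,0,-0.13],"rot": [0,0,0]},{"translation": [0,0,-0.28],"rot": [0,0,0]},{"translation": [0,0,-0.45],"rot": [0,0,0]},{"translation": [0,0,-0.6],"rot": [0,0,0]},{"translation": [0,0,-0.7],"rot": [0,0,0]},{"translation": [0,0,-0.72],"rot": [0,0,0]}])

```text
time_s: 22.35
position: [0.5087, -0.4781, 0.2509]
ee_rot: [0.733, 0.681, 0.0, 0.002]
wrist_force: [-0.2, 0.0, -2.1]
finger_gap: 0.0111
grip_force: 58.7
```

>>> send_rows(rows=[{"translation": [0.04,0,0],"rot": [0,0,0.05]},{"translation": [0.12,0,0],"rot": [0,0,0.15]},{"translation": [0.24,0,0],"rot": [0,0,0.3]},{"translation": [0.38,0.005,0],"rot": [0,0,0.5]},{"translation": [0.52,0.008,0],"rot": [0,0,0.7]},{"translation": [0.64,0.01,0],"rot": [0,0,0.85]},{"translation": [0.71,0.011,0],"rot": [0,0,0.9]},{"translation": [0.738,0.011,0],"rot": [0,0,0.9]}])

```text
time_s: 23.35
position: [0.5242, -0.2908, 0.2462]
ee_rot: [0.871, 0.492, -0.0, -0.001]
wrist_force: [-0.2, 0.3, -2.4]
finger_gap: 0.0115
grip_force: 58.6
```

>>> send_rows(rows=[{"translation": [0,0,0],"rot": [0,0,0.08]},{"translation": [0,0,0],"rot": [0,0,0.25]},{"translation": [0,0,0],"rot": [0,0,0.5]},{"translation": [0,0,0],"rot": [0,0,0.75]},{"translation": [0,0,0],"rot": [0,0,0.9]}])

```text
time_s: 23.98
position: [0.5239, -0.2945, 0.2474]
ee_rot: [0.963, 0.271, -0.0, 0.0]
wrist_force: [-1.0, 0.9, -2.5]
finger_gap: 0.0116
grip_force: 58.6
```

>>> send_rows(rows=[{"translation": [0,0,0],"rot": [0,0,0.15]},{"translation": [0,0,0],"rot": [0,0,0.4]},{"translation": [0,0,0],"rot": [0,0,0.65]},{"translation": [0,0,0],"rot": [0,0,0.82]},{"translation": [0,0,0],"rot": [0,0,0.89]},{"translation": [0,0,0],"rot": [0,0,0.893]},{"translation": [0,0,0],"rot": [0,0,0.893]},{"translation": [0,0,0],"rot": [0,0,0.893]}])

```text
time_s: 24.98
position: [0.5244, -0.2934, 0.2476]
ee_rot: [0.999, 0.044, 0.0, -0.0]
wrist_force: [-0.5, 0.3, -2.4]
finger_gap: 0.0117
grip_force: 58.6
```

```bash
python3 - <<'E'
from h import *
go(.5247,-.2935,.2,-85)
ims={n:eyes.capture(n) for n in ('top','side')}
p=ctrl.state()['position']; persock(ims,p[:2],95,p[2]-.0677)
print('below'); persock({'side':ims['side']},(.5257,-.2935),95,.04)
save(ims['side'],'s5.png',(220,360,190,310),4)
E
```

```text
t 24.98 pos [ 0.5244 -0.2934  0.2476] az -84.99 F [-0.5  0.3 -2.4] gap 0.0117 | trans [0.001 0.001 0.19 ] rot [-0. -0.  0.] q7 -33.0
top 0 px [373.7 237.1] implied centre [ 0.5342 -0.2854]
top 2 px [373.4 210.1] implied centre [ 0.5285 -0.2923]
side 0 px [265.1 200.6] implied centre [ 0.5261 -0.289 ]
side 1 px [278.4 230. ] implied centre [ 0.5267 -0.2909]
side 2 px [299.2 199.2] implied centre [ 0.5282 -0.3049]
side 3 px [314.  224.2] implied centre [ 0.5273 -0.2907]
below
side 0 px [267.4 250.2] implied centre [ 0.5256 -0.2901]
side 1 px [279.8 282.7] implied centre [ 0.5258 -0.2915]
side 2 px [297.6 247.5] implied centre [ 0.5248 -0.2999]
side 3 px [313.  276.8] implied centre [ 0.5267 -0.2925]
```

View pics/s5.png

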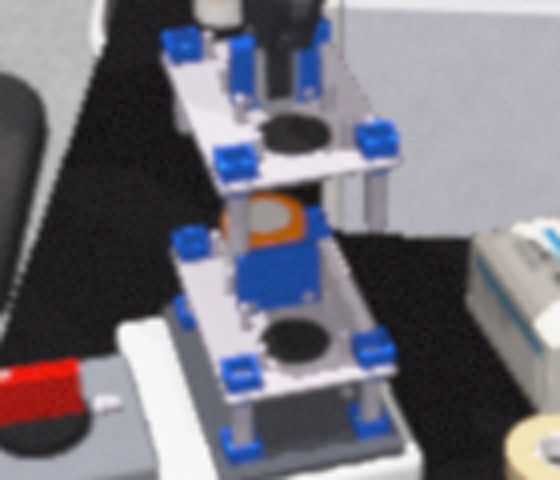

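>>> send_rows(rows=[{"translation": [-0.001,0.002,0.03],"rot": [0,0,0]},{"translation": [-0.001,0.002,0.09],"rot": [0,0,0]},{"translation": [-0.001,0.002,0.16],"rot": [0,0,0]},{"translation": [-0.001,0.002,0.22],"rot": [0,0,0]},{"translation": [-0.001,0.002,0.26],"rot": [0,0,0]},{"translation": [-0.001,0.002,0.285],"rot": [0,0,0]},{"translation": [-0.001,0.002,0.3],"rot": [0,0,0]},{"translation": [-0.001,0.002,0.31],"rot": [0,0,0]},{"translation": [-0.001,0.002,0.32],"rot": [0,0,0]},{"translation": [-0.001,0.002,0.32],"rot": [0,0,0]}])

```text
time_s: 26.32
position: [0.5243, -0.2938, 0.1676]
ee_rot: [0.999, 0.044, 0.0, -0.0]
wrist_force: [0.8, 0.3, -2.7]
finger_gap: 0.0116
grip_force: 58.6
```

```bash
python3 - <<'E'
from h import *
go(.5242,-.294,.1597,-85); print(ctrl.state()['moment'])
E
```

```text
t 26.32 pos [ 0.5243 -0.2938  0.1676] az -85.0 F [ 0.8  0.3 -2.7] gap 0.0116 | trans [-0.     0.001  0.031] rot [-0. -0. -0.] q7 -30.0
[ 0.00114991  0.04187777 -0.03394134]
```

In the sockets with no force. I lower it home, release, rise, and turn towards the second tub.

>>> send_rows(rows=[{"translation": [0,0,0.008],"rot": [0,0,0]},{"translation": [0,0,0.016],"rot": [0,0,0]},{"translation": [0,0,0.024],"rot": [0,0,0]},{"translation": [0,0,0.031],"rot": [0,0,0]},{"translation": [0,0,0.034],"rot": [0,0,0]},{"translation": [0,0,0.034],"rot": [0,0,0]}])

```text
time_s: 27.08
position: [0.5243, -0.2939, 0.1594]
ee_rot: [0.999, 0.044, 0.0, -0.0]
wrist_force: [-0.7, 0.4, 2.7]
finger_gap: 0.0115
grip_force: 59.3
```

>>> send_rows(rows=[{"translation": [0,0,0],"rot": [0,0,0]},{"translation": [0,0,0],"rot": [0,0,0]},{"translation": [0,0,0],"rot": [0,0,0]},{"translation": [0,0,0],"rot": [0,0,0]},{"translation": [0,0,-0.05],"rot": [0,0,0]},{"translation": [0,0,-0.15],"rot": [0,0,0]},{"translation": [0,0,-0.28],"rot": [0,0,0]},{"translation": [0,0,-0.38],"rot": [0,0,0]},{"translation": [0,0,-0.44],"rot": [0,0,0]}], gripper=1)

```text
time_s: 28.2
position: [0.5246, -0.2943, 0.271]
ee_rot: [0.999, 0.043, 0.001, 0.0]
wrist_force: [0.2, 0.5, -0.6]
finger_gap: 0.0855
grip_force: 0.0
```

>>> send_rows(rows=[{"translation": [-0.05,-0.05,0],"rot": [0,0,-0.05]},{"translation": [-0.12,-0.15,0],"rot": [0,0,-0.2]},{"translation": [-0.2,-0.3,0],"rot": [0,0,-0.4]},{"translation": [-0.26,-0.48,0],"rot": [0,0,-0.6]},{"translation": [-0.29,-0.68,0],"rot": [0,0,-0.8]},{"translation": [-0.3,-0.885,0],"rot": [0,0,-1]}])

```text
time_s: 28.95
position: [0.4294, -0.0787, 0.2691]
ee_rot: [0.953, 0.302, 0.0, -0.0]
wrist_force: [0.2, 0.4, 0.1]
finger_gap: 0.0856
grip_force: 0.0
```

>>> send_rows(rows=[{"translation": [0.1,-0.14,0],"rot": [0,0,-0.25]},{"translation": [0.2,-0.29,0],"rot": [0,0,-0.5]},{"translation": [0.31,-0.44,0],"rot": [0,0,-0.75]},{"translation": [0.413,-0.59,0],"rot": [0,0,-1]}])

```text
time_s: 29.45
position: [0.4301, 0.1016, 0.2693]
ee_rot: [0.842, 0.539, 0.0, -0.0]
wrist_force: [1.1, -0.1, -0.7]
finger_gap: 0.0853
grip_force: 0.0
```

>>> send_rows(rows=[{"translation": [0.14,0.03,0],"rot": [0,0,-0.25]},{"translation": [0.28,0.07,0],"rot": [0,0,-0.5]},{"translation": [0.4,0.11,0],"rot": [0,0,-0.75]},{"translation": [0.48,0.14,0],"rot": [0,0,-0.92]},{"translation": [0.51,0.157,0],"rot": [0,0,-1]},{"translation": [0.515,0.157,0],"rot": [0,0,-1]},{"translation": [0.515,0.157,0],"rot": [0,0,-1]}])

```text
time_s: 30.32
position: [0.5199, 0.1998, 0.269]
ee_rot: [0.676, 0.737, -0.0, -0.0]
wrist_force: [-0.2, 0.3, 0.0]
finger_gap: 0.0852
grip_force: 0.0
```

```bash
python3 - <<'E'
from h import *
ims={n:eyes.capture(n) for n in ('top','side')}
for n in ims:
    lid(n,ims[n],(.568,.227)); print(n,[(a.tolist(),b) for a,b,w in comps(ims[n],'orange',20)])
persock(ims,(.5257,-.2935),95,.092)
go(.569,.229,.018,5)
save(ims['side'],'s6.png',(210,360,150,300),4)
E
```

```text
top lid px [214.5 214.8] axes [14.1 16.3] [0.5691 0.2262 0.036 ]
top [([216.41, 214.26], 74)]
side lid px [274.9 184.2] axes [ 9.6 15.4] [0.567  0.2271 0.036 ]
side [([178.6, 167.95], 20), ([274.92, 185.28], 60), ([160.53, 237.2], 83)]
top 0 px [369.  242.6] implied centre [ 0.5248 -0.2902]
top 1 px [415.4 239.1] implied centre [ 0.5251 -0.2951]
top 2 px [366.4 214.4] implied centre [ 0.5283 -0.2906]
top 3 px [412.2 211.2] implied centre [ 0.5276 -0.2949]
side 0 px [266.9 232.7] implied centre [ 0.5265 -0.2902]
side 1 px [279.6 264.2] implied centre [ 0.5268 -0.292 ]
side 2 px [296.5 230. ] implied centre [ 0.5224 -0.2994]
side 3 px [313.7 258. ] implied centre [ 0.5277 -0.2912]
t 30.43 pos [0.5199 0.1998 0.2691] az 4.94 F [-0.2  0.2 -0.2] gap 0.0854 | trans [0.1   0.206 1.004] rot [-0.001  0.    -0.002] q7 -7.0
```

View pics/s6.png

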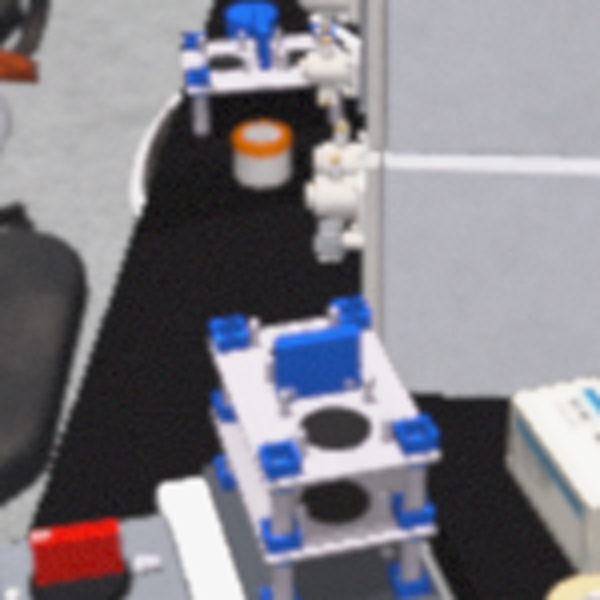

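C is seated on B. The second tub is at crop (263,153), undisturbed. I descend on it.

>>> send_rows(rows=[{"translation": [0.02,0.05,0.05],"rot": [0,0,0]},{"translation": [0.06,0.12,0.16],"rot": [0,0,0]},{"translation": [0.09,0.19,0.3],"rot": [0,0,0]},{"translation": [0.093,0.205,0.46],"rot": [0,0,0]},{"translation": [0.093,0.205,0.62],"rot": [0,0,0]},{"translation": [0.093,0.205,0.77],"rot": [0,0,0]},{"translation": [0.093,0.205,0.88],"rot": [0,0,0]},{"translation": [0.093,0.205,0.96],"rot": [0,0,0]},{"translation": [0.093,0.205,0.995],"rot": [0,0,0]},{"translation": [0.093,0.205,1.0],"rot": [0,0,0]},{"translation": [0.093,0.205,1.0],"rot": [0,0,0]}])

```text
time_s: 31.8
position: [0.57, 0.228, 0.02]
ee_rot: [0.676, 0.737, 0.001, 0.0]
wrist_force: [0.0, -0.2, 0.8]
finger_gap: 0.0855
grip_force: 0.0
```

>>> send_rows(rows=[{"translation": [0,0,0],"rot": [0,0,0]},{"translation": [0,0,0],"rot": [0,0,0]},{"translation": [0,0,0],"rot": [0,0,0]},{"translation": [0,0,0],"rot": [0,0,0]},{"translation": [0,0,0],"rot": [0,0,0]}], gripper=0)

```text
time_s: 32.42
position: [0.5698, 0.228, 0.0199]
ee_rot: [0.676, 0.737, 0.001, 0.0]
wrist_force: [-0.7, -0.2, 6.4]
finger_gap: 0.0487
grip_force: 61.7
```

```bash
python3 - <<'E'
from h import *
im=eyes.capture('side'); lid('side',im,(.568,.227))
go(.43,.10,.25,5)
E
```

```text
side lid px [275.6 184.2] axes [ 9.1 15.2] [0.5693 0.2266 0.036 ]
t 32.48 pos [0.5698 0.2281 0.0199] az 4.99 F [-1.1 -0.7  6.2] gap 0.0486 | trans [-0.461 -0.601 -0.921] rot [ 0.002 -0.001 -0.   ] q7 3.0
```

>>> send_rows(rows=[{"translation": [0,0,-0.05],"rot": [0,0,0]},{"translation": [0,0,-0.16],"rot": [0,0,0]},{"translation": [0,0,-0.32],"rot": [0,0,0]},{"translation": [-0.01,-0.02,-0.5],"rot": [0,0,0]},{"translation": [-0.05,-0.06,-0.68],"rot": [0,0,0]},{"translation": [-0.11,-0.15,-0.82],"rot": [0,0,0]},{"translation": [-0.19,-0.25,-0.92],"rot": [0,0,0]},{"translation": [-0.27,-0.36,-0.97],"rot": [0,0,0]},{"translation": [-0.36,-0.48,-0.98],"rot": [0,0,0]},{"translation": [-0.42,-0.56,-0.98],"rot": [0,0,0]},{"translation": [-0.461,-0.601,-0.98],"rot": [0,0,0]}])

```text
time_s: 33.85
position: [0.4287, 0.0991, 0.2644]
ee_rot: [0.676, 0.737, 0.0, -0.0]
wrist_force: [-0.2, 0.6, -0.6]
finger_gap: 0.0487
grip_force: 62.0
```

>>> send_rows(rows=[{"translation": [-0.1,-0.01,0],"rot": [0,0,0]},{"translation": [-0.22,-0.02,0],"rot": [0,0,0]},{"translation": [-0.36,-0.03,0],"rot": [0,0,0]},{"translation": [-0.5,-0.04,0],"rot": [0,0,0]},{"translation": [-0.64,-0.05,0],"rot": [0,0,0]},{"translation": [-0.76,-0.06,0],"rot": [0,0,0]},{"translation": [-0.86,-0.07,0],"rot": [0,0,0]},{"translation": [-0.916,-0.08,0],"rot": [0,0,0]}])

```text
time_s: 34.85
position: [0.4299, -0.1315, 0.2644]
ee_rot: [0.676, 0.737, -0.0, 0.0]
wrist_force: [-0.4, 0.2, -0.8]
finger_gap: 0.0483
grip_force: 62.0
```

>>> send_rows(rows=[{"translation": [-0.08,0.03,0],"rot": [0,0,0]},{"translation": [-0.18,0.09,0],"rot": [0,0,0]},{"translation": [-0.29,0.16,0.02],"rot": [0,0,0]},{"translation": [-0.39,0.23,0.07],"rot": [0,0,0]},{"translation": [-0.47,0.28,0.13],"rot": [0,0,0]},{"translation": [-0.515,0.31,0.18],"rot": [0,0,0]},{"translation": [-0.53,0.323,0.2],"rot": [0,0,0]},{"translation": [-0.53,0.323,0.2],"rot": [0,0,0]},{"translation": [-0.53,0.323,0.2],"rot": [0,0,0]}])

```text
time_s: 35.98
position: [0.5217, -0.2544, 0.2146]
ee_rot: [0.675, 0.737, 0.0, 0.0]
wrist_force: [0.6, -0.2, -1.0]
finger_gap: 0.0485
grip_force: 62.1
```

```bash
python3 - <<'E'
from h import *
go(.5226,-.2594,.1639,5); p=ctrl.state()['position']
im=eyes.capture('side'); np.save('pics/side7.npy',im); zb=p[2]-.0199
h=cv2.cvtColor(im,cv2.COLOR_RGB2HSV); m=((h[...,0]>8)&(h[...,0]<22)&(h[...,1]>110)&(h[...,2]>100))
e=px('side',[p[0],p[1],zb+.035])[0]; vv,uu=np.nonzero(m); k=np.hypot(uu-e[0],vv-e[1])<18; print('orange cols',uu[k].min(),uu[k].max(),'rows',vv[k].min(),vv[k].max())
t=np.linspace(0,6.28,200); c=np.c_[np.cos(t),np.sin(t)]*.025
for dy in (-.003,0,.003):
    u=px('side',np.c_[c+[p[0],p[1]+dy],np.full(200,zb+.04)]); print(dy,'back row',u[:,1].min().round(1),'cols',u[:,0].min().round(1),u[:,0].max().round(1))
E
```

```text
t 35.98 pos [ 0.5217 -0.2544  0.2146] az 5.03 F [ 0.6 -0.2 -1. ] gap 0.0485 | trans [-0.02   0.002  0.203] rot [ 0.001 -0.001  0.001] q7 49.0
orange cols 274 294 rows 200 214
-0.003 back row 200.4 cols 272.6 294.8
0 back row 199.8 cols 272.4 294.6
0.003 back row 199.1 cols 272.3 294.3
```

>>> send_rows(rows=[{"translation": [-0.01,0.002,0.01],"rot": [0,0,0]},{"translation": [-0.017,0.002,0.05],"rot": [0,0,0]},{"translation": [-0.017,0.002,0.1],"rot": [0,0,0]},{"translation": [-0.017,0.002,0.13],"rot": [0,0,0]},{"translation": [-0.017,0.002,0.15],"rot": [0,0,0]},{"translation": [-0.017,0.002,0.165],"rot": [0,0,0]},{"translation": [-0.017,0.002,0.18],"rot": [0,0,0]},{"translation": [-0.017,0.002,0.19],"rot": [0,0,0]},{"translation": [-0.017,0.002,0.198],"rot": [0,0,0]},{"translation": [-0.017,0.002,0.203],"rot": [0,0,0]},{"translation": [-0.017,0.002,0.203],"rot": [0,0,0]}])

```text
time_s: 37.4
position: [0.5226, -0.2591, 0.1635]
ee_rot: [0.676, 0.737, 0.0, 0.0]
wrist_force: [-0.1, 0.7, 0.4]
finger_gap: 0.0487
grip_force: 62.1
```

>>> send_rows(rows=[{"translation": [0,0,0],"rot": [0,0,0]},{"translation": [0,0,0],"rot": [0,0,0]},{"translation": [0,0,0],"rot": [0,0,0]},{"translation": [0,0,-0.04],"rot": [0,0,0]},{"translation": [0,0,-0.12],"rot": [0,0,0]},{"translation": [0,0,-0.24],"rot": [0,0,0]},{"translation": [0,0,-0.36],"rot": [0,0,0]},{"translation": [0,0,-0.42],"rot": [0,0,0]},{"translation": [0,0,-0.44],"rot": [0,0,0]}], gripper=1)

```text
time_s: 38.52
position: [0.5228, -0.2592, 0.2744]
ee_rot: [0.676, 0.737, 0.0, 0.001]
wrist_force: [0.2, 0.5, -0.3]
finger_gap: 0.0856
grip_force: 0.0
```

>>> send_rows(rows=[{"translation": [0.04,-0.05,0],"rot": [0,0,0]},{"translation": [0.13,-0.12,0],"rot": [0,0,0]},{"translation": [0.26,-0.2,0],"rot": [0,0,0]},{"translation": [0.4,-0.27,0],"rot": [0,0,0]},{"translation": [0.547,-0.324,0],"rot": [0,0,0]}])

```text
time_s: 39.15
position: [0.4284, -0.1289, 0.2725]
ee_rot: [0.676, 0.737, -0.001, -0.001]
wrist_force: [0.8, 0.1, 0.2]
finger_gap: 0.0853
grip_force: 0.0
```

>>> send_rows(rows=[{"translation": [0.16,0.01,0],"rot": [0,0,0]},{"translation": [0.34,0.03,0],"rot": [0,0,0]},{"translation": [0.53,0.05,0],"rot": [0,0,0]},{"translation": [0.72,0.06,0],"rot": [0,0,0]},{"translation": [0.916,0.08,0],"rot": [0,0,0]}])

```text
time_s: 39.78
position: [0.4291, 0.1013, 0.2729]
ee_rot: [0.676, 0.737, -0.0, -0.0]
wrist_force: [0.9, -0.6, 0.2]
finger_gap: 0.0854
grip_force: 0.0
```

>>> send_rows(rows=[{"translation": [0.15,0.1,0],"rot": [0,0,0.03]},{"translation": [0.32,0.22,0],"rot": [0,0,0.08]},{"translation": [0.5,0.36,0],"rot": [0,0,0.13]},{"translation": [0.67,0.5,0],"rot": [0,0,0.18]},{"translation": [0.82,0.62,0],"rot": [0,0,0.22]},{"translation": [0.91,0.69,0],"rot": [0,0,0.25]},{"translation": [0.945,0.717,0],"rot": [0,0,0.25]},{"translation": [0.949,0.72,0],"rot": [0,0,0.25]},{"translation": [0.949,0.72,0],"rot": [0,0,0.25]}])

```text
time_s: 40.9
position: [0.5883, 0.3506, 0.2734]
ee_rot: [0.723, 0.691, -0.0, 0.0]
wrist_force: [-0.5, -1.1, -0.5]
finger_gap: 0.0853
grip_force: 0.0
```

```bash
python3 - <<'E'
from h import *
go(.5888,.352,.067,-2.5)
ims={n:eyes.capture(n) for n in ('top','side')}
persock(ims,(.5888,.352),-2.5,0)
save(ims['side'],'s8.png',(200,360,140,310),3.5)
E
```

```text
t 40.9 pos [0.5883 0.3506 0.2734] az -2.58 F [-0.5 -1.1 -0.5] gap 0.0853 | trans [0.006 0.002 0.826] rot [-0.001  0.001 -0.003] q7 -20.0
top 0 px [162.4 186.3] implied centre [0.5909 0.3529]
top 1 px [158.5 226.2] implied centre [0.5899 0.3535]
top 2 px [187.2 187.8] implied centre [0.5901 0.3508]
top 3 px [184.  228.6] implied centre [0.5867 0.3499]
side 1 px [257.6 160.1] implied centre [0.5866 0.3507]
side 3 px [259.  168.9] implied centre [0.5863 0.3493]
```

View pics/s8.png

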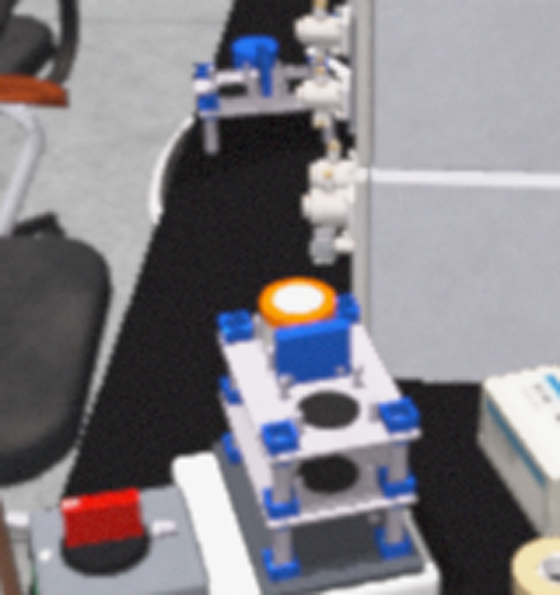

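The tub stands upright in tier 2 with its lid at crop (297,300). Now frame A.

>>> send_rows(rows=[{"translation": [0.004,0.002,0.05],"rot": [0,0,0]},{"translation": [0.004,0.002,0.16],"rot": [0,0,0]},{"translation": [0.004,0.002,0.32],"rot": [0,0,0]},{"translation": [0.004,0.002,0.48],"rot": [0,0,0]},{"translation": [0.004,0.002,0.62],"rot": [0,0,0]},{"translation": [0.004,0.002,0.72],"rot": [0,0,0]},{"translation": [0.004,0.002,0.79],"rot": [0,0,0]},{"translation": [0.004,0.002,0.82],"rot": [0,0,0]},{"translation": [0.004,0.002,0.824],"rot": [0,0,0]},{"translation": [0.004,0.002,0.824],"rot": [0,0,0]}])

```text
time_s: 42.25
position: [0.5897, 0.3533, 0.0683]
ee_rot: [0.722, 0.692, 0.001, 0.0]
wrist_force: [0.2, 0.5, 0.0]
finger_gap: 0.0856
grip_force: 0.0
```

>>> send_rows(rows=[{"translation": [0,0,0],"rot": [0,0,0]},{"translation": [0,0,0],"rot": [0,0,0]},{"translation": [0,0,0],"rot": [0,0,0]},{"translation": [0,0,0],"rot": [0,0,0]},{"translation": [0,0,0],"rot": [0,0,0]},{"translation": [0,0,0],"rot": [0,0,0]}], gripper=0)

```text
time_s: 43.0
position: [0.5892, 0.353, 0.0674]
ee_rot: [0.722, 0.692, 0.0, 0.0]
wrist_force: [-0.6, 0.4, 1.0]
finger_gap: 0.0112
grip_force: 58.5
```

```bash
python3 - <<'E'
from h import *
go(.45,.13,.3,-2.5)
E
```

```text
t 43.0 pos [0.5892 0.353  0.0674] az -2.49 F [-0.6  0.4  1. ] gap 0.0112 | trans [-0.915 -0.517 -0.93 ] rot [ 0.001 -0.     0.   ] q7 -15.0
```

>>> send_rows(rows=[{"translation": [0,0,-0.05],"rot": [0,0,0]},{"translation": [0,0,-0.16],"rot": [0,0,0]},{"translation": [0,0,-0.32],"rot": [0,0,0]},{"translation": [0,0,-0.5],"rot": [0,0,0]},{"translation": [0,0,-0.68],"rot": [0,0,0]},{"translation": [0,0,-0.82],"rot": [0,0,0]},{"translation": [0,0,-0.9],"rot": [0,0,0]},{"translation": [0,0,-0.93],"rot": [0,0,0]}])

```text
time_s: 44.0
position: [0.5891, 0.3529, 0.3005]
ee_rot: [0.722, 0.691, 0.0, -0.0]
wrist_force: [-0.2, -0.7, -4.1]
finger_gap: 0.0112
grip_force: 58.8
```

>>> send_rows(rows=[{"translation": [0,-0.05,0],"rot": [0,0,0]},{"translation": [-0.03,-0.16,0],"rot": [0,0,0.05]},{"translation": [-0.1,-0.28,0],"rot": [0,0,0.15]},{"translation": [-0.22,-0.38,0],"rot": [0,0,0.3]},{"translation": [-0.38,-0.45,0],"rot": [0,0,0.45]},{"translation": [-0.56,-0.5,0],"rot": [0,0,0.6]},{"translation": [-0.74,-0.517,0],"rot": [0,0,0.75]},{"translation": [-0.915,-0.517,0],"rot": [0,0,0.9]}])

```text
time_s: 45.0
position: [0.4476, 0.1289, 0.2984]
ee_rot: [0.864, 0.503, -0.001, -0.001]
wrist_force: [0.8, -0.8, -3.8]
finger_gap: 0.0109
grip_force: 59.0
```

>>> send_rows(rows=[{"translation": [-0.14,0.06,0],"rot": [0,0,0.2]},{"translation": [-0.29,0.12,0],"rot": [0,0,0.42]},{"translation": [-0.44,0.18,0],"rot": [0,0,0.66]},{"translation": [-0.596,0.245,0],"rot": [0,0,0.9]}])

```text
time_s: 45.5
position: [0.428, -0.0303, 0.2985]
ee_rot: [0.958, 0.287, -0.001, -0.001]
wrist_force: [1.6, -0.2, -2.7]
finger_gap: 0.0116
grip_force: 59.0
```

>>> send_rows(rows=[{"translation": [-0.08,0.15,0],"rot": [0,0,0.22]},{"translation": [-0.16,0.31,0],"rot": [0,0,0.45]},{"translation": [-0.24,0.47,0],"rot": [0,0,0.67]},{"translation": [-0.309,0.611,0],"rot": [0,0,0.85]}])

```text
time_s: 46.0
position: [0.4486, -0.2002, 0.2984]
ee_rot: [0.998, 0.068, -0.001, -0.001]
wrist_force: [-0.0, 0.9, -3.3]
finger_gap: 0.0112
grip_force: 59.1
```

>>> send_rows(rows=[{"translation": [0.05,0.11,0],"rot": [0,0,0.04]},{"translation": [0.11,0.21,0],"rot": [0,0,0.08]},{"translation": [0.17,0.3,0],"rot": [0,0,0.1]},{"translation": [0.22,0.37,0],"rot": [0,0,0.1]},{"translation": [0.245,0.41,0],"rot": [0,0,0.1]},{"translation": [0.251,0.413,0],"rot": [0,0,0.1]},{"translation": [0.251,0.413,0],"rot": [0,0,0.1]},{"translation": [0.251,0.413,0],"rot": [0,0,0.1]}])

```text
time_s: 47.0
position: [0.526, -0.2925, 0.2998]
ee_rot: [0.999, 0.044, 0.0, -0.0]
wrist_force: [0.4, -1.0, -3.3]
finger_gap: 0.0113
grip_force: 59.1
```

```bash
python3 - <<'E'
from h import *
go(.5265,-.2935,.2114,-85)
ims={n:eyes.capture(n) for n in ('top','side')}
p=ctrl.state()['position']; persock(ims,p[:2],95,p[2]-.0674)
print('below'); persock({'side':ims['side']},(.5257,-.2935),95,.092)
save(ims['side'],'s9.png',(220,360,160,310),4)
E
```

```text
t 47.0 pos [ 0.526  -0.2925  0.2998] az -84.98 F [ 0.4 -1.  -3.3] gap 0.0113 | trans [0.002 0.004 0.354] rot [-0.001 -0.     0.001] q7 -34.0
top 0 px [377.8 237.1] implied centre [ 0.5307 -0.2844]
top 1 px [432.8 235.9] implied centre [ 0.5242 -0.2937]
top 2 px [377.8 208.1] implied centre [ 0.5264 -0.2923]
side 0 px [262.7 180.2] implied centre [ 0.5233 -0.2887]
side 1 px [276.  208.2] implied centre [ 0.5235 -0.2912]
side 2 px [297.7 179.2] implied centre [ 0.5248 -0.3064]
side 3 px [312.7 202.6] implied centre [ 0.5237 -0.291 ]
below
side 0 px [266.9 232.7] implied centre [ 0.5264 -0.2905]
side 1 px [279.6 264.2] implied centre [ 0.5267 -0.2917]
side 2 px [297.1 230.5] implied centre [ 0.5235 -0.3019]
side 3 px [313.7 258.3] implied centre [ 0.5274 -0.2924]
```

View pics/s9.png

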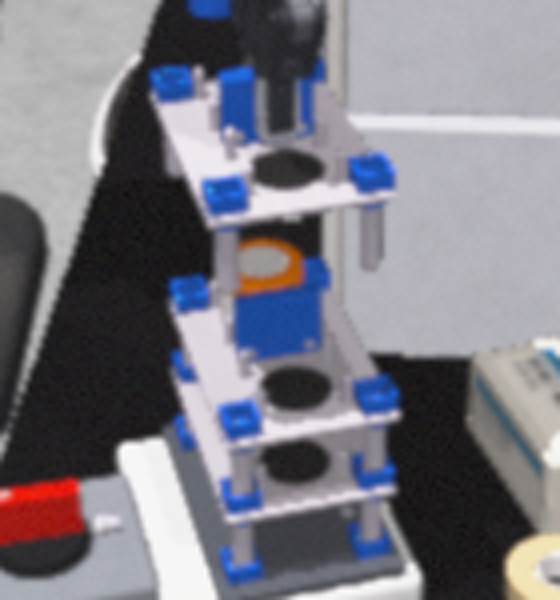

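>>> send_rows(rows=[{"translation": [0.01,0.006,0.03],"rot": [0,0,0]},{"translation": [0.01,0.006,0.09],"rot": [0,0,0]},{"translation": [0.01,0.006,0.16],"rot": [0,0,0]},{"translation": [0.01,0.006,0.22],"rot": [0,0,0]},{"translation": [0.01,0.006,0.26],"rot": [0,0,0]},{"translation": [0.01,0.006,0.28],"rot": [0,0,0]},{"translation": [0.01,0.006,0.29],"rot": [0,0,0]},{"translation": [0.01,0.006,0.29],"rot": [0,0,0]}])

```text
time_s: 48.1
position: [0.529, -0.2947, 0.2275]
ee_rot: [0.999, 0.044, 0.0, 0.0]
wrist_force: [-0.7, 0.0, -1.9]
finger_gap: 0.0115
grip_force: 59.2
```

```bash
python3 - <<'E'
from h import *
go(.5285,-.2937,.2114,-85); p=ctrl.state()['position']
im={'side':eyes.capture('side')}; persock(im,p[:2],95,p[2]-.0674); persock({'top':eyes.capture('top')},p[:2],95,p[2]-.0674)
save(im['side'],'s10.png',(240,340,190,290),6)
E
```

```text
t 48.1 pos [ 0.529  -0.2947  0.2275] az -85.01 F [-0.7  0.  -1.9] gap 0.0115 | trans [-0.002 -0.004  0.064] rot [ 0.    -0.001 -0.   ] q7 -31.0
side 0 px [265.5 208.5] implied centre [ 0.5261 -0.2912]
side 1 px [278.7 238.6] implied centre [ 0.5265 -0.2933]
side 2 px [300.9 206.7] implied centre [ 0.5321 -0.3062]
side 3 px [313.8 232.7] implied centre [ 0.5266 -0.293 ]
top 2 px [372.4 211.1] implied centre [ 0.5285 -0.2936]
```

View pics/s10.png

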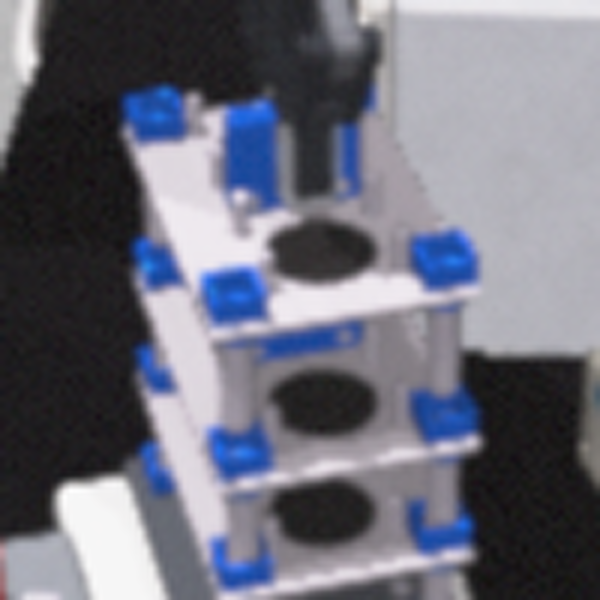

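The posts stand over the sockets (near posts at crop (238,430) and (445,385)), so I fine-correct by 1 mm in y and lower.

>>> send_rows(rows=[{"translation": [0.0,-0.004,0.0],"rot": [0,0,0]},{"translation": [0,-0.004,0.01],"rot": [0,0,0]},{"translation": [0,-0.004,0.018],"rot": [0,0,0]},{"translation": [0,-0.004,0.024],"rot": [0,0,0]},{"translation": [0,-0.004,0.03],"rot": [0,0,0]},{"translation": [0,-0.004,0.032],"rot": [0,0,0]},{"translation": [0,-0.004,0.032],"rot": [0,0,0]}])

```text
time_s: 49.08
position: [0.5288, -0.2936, 0.2193]
ee_rot: [0.999, 0.044, -0.0, 0.0]
wrist_force: [-0.3, 0.2, -4.3]
finger_gap: 0.0112
grip_force: 59.2
```

```bash
python3 - <<'E'
from h import *
go(.529,-.2937,.2114,-85); print(ctrl.state()['moment'])
E
```

```text
t 49.08 pos [ 0.5288 -0.2936  0.2193] az -85.01 F [-0.3  0.2 -4.3] gap 0.0112 | trans [0.001 0.    0.032] rot [ 0.  0. -0.] q7 -31.0
[-0.04694111 -0.03625765 -0.01338205]
```

In the sockets by 4 mm with no side force. I seat it.

>>> send_rows(rows=[{"translation": [0,0,0.008],"rot": [0,0,0]},{"translation": [0,0,0.016],"rot": [0,0,0]},{"translation": [0,0,0.024],"rot": [0,0,0]},{"translation": [0,0,0.032],"rot": [0,0,0]},{"translation": [0,0,0.035],"rot": [0,0,0]},{"translation": [0,0,0.035],"rot": [0,0,0]}])

```text
time_s: 49.82
position: [0.5289, -0.2937, 0.2109]
ee_rot: [0.999, 0.044, 0.0, 0.0]
wrist_force: [-0.5, 1.1, 0.6]
finger_gap: 0.0115
grip_force: 59.8
```

>>> send_rows(rows=[{"translation": [0,0,0.003],"rot": [0,0,0]},{"translation": [0,0,0.003],"rot": [0,0,0]}])

```text
time_s: 50.08
position: [0.5291, -0.2938, 0.2106]
ee_rot: [0.999, 0.044, 0.0, 0.0]
wrist_force: [-0.9, 1.7, 5.5]
finger_gap: 0.0112
grip_force: 60.6
```

>>> send_rows(rows=[{"translation": [0,0,0],"rot": [0,0,0]},{"translation": [0,0,0],"rot": [0,0,0]},{"translation": [0,0,0],"rot": [0,0,0]},{"translation": [0,0,0],"rot": [0,0,0]},{"translation": [0,0,-0.05],"rot": [0,0,0]},{"translation": [0,0,-0.15],"rot": [0,0,0]},{"translation": [0,0,-0.28],"rot": [0,0,0]},{"translation": [0,0,-0.36],"rot": [0,0,0]},{"translation": [0,0,-0.38],"rot": [0,0,0]}], gripper=1)

```text
time_s: 51.2
position: [0.5292, -0.294, 0.3062]
ee_rot: [0.999, 0.044, 0.001, 0.0]
wrist_force: [-0.1, 0.5, -0.6]
finger_gap: 0.0853
grip_force: 0.0
```

>>> send_rows(rows=[{"translation": [-0.05,0,0],"rot": [0,0,0]},{"translation": [-0.15,0,0],"rot": [0,0,0]},{"translation": [-0.3,0,0],"rot": [0,0,0]},{"translation": [-0.44,0,0.03],"rot": [0,0,0]},{"translation": [-0.54,0,0.1],"rot": [0,0,0]},{"translation": [-0.59,0,0.2],"rot": [0,0,0]},{"translation": [-0.605,0,0.32],"rot": [0,0,0]},{"translation": [-0.605,0,0.42],"rot": [0,0,0]},{"translation": [-0.605,0,0.48],"rot": [0,0,0]},{"translation": [-0.605,0,0.48],"rot": [0,0,0]},{"translation": [-0.605,0,0.48],"rot": [0,0,0]}])

```text
time_s: 52.58
position: [0.3783, -0.3071, 0.1854]
ee_rot: [0.999, 0.044, 0.0, 0.0]
wrist_force: [-1.9, 0.0, -0.3]
finger_gap: 0.0856
grip_force: 0.0
```

```bash
python3 - <<'E'
from h import *
ims={n:eyes.capture(n) for n in ('top','side')}
go(.3813,-.3061,.06,-85)
for z in (.04,.092,.144): print(z); persock({'side':ims['side']},(.5257,-.2935),95,z)
T=np.load('pics/top.npy'); h=cv2.cvtColor(T,cv2.COLOR_RGB2HSV)
m=(((h[...,0]<6)|(h[...,0]>172))&(h[...,1]>120)&(h[...,2]>70)); m[:265]=0; m[290:]=0; m[:,:382]=0; m[:,396:]=0
g=ray('top',np.argwhere(m)[:,::-1].astype(float),.074)[:,:2]; c=g.mean(0); d=np.linalg.svd(g-c)[2][0]; print('bar c',c.round(4),'ang',np.degrees(np.arctan2(d[1],d[0])).round(1))
print('side red',[(ray('side',a,.06)[0].round(4),w) for a,b,w in comps(ims['side'],'red') if a[1]>260])
save(ims['side'],'s11.png',(180,360,150,350),3)
E
```

```text
t 52.67 pos [ 0.3786 -0.3071  0.1855] az -84.99 F [ 0.1 -0.   0.1] gap 0.0854 | trans [ 0.011 -0.004  0.502] rot [ 0.002 -0.002  0.   ] q7 -20.0
0.04
side 0 px [266.7 251.1] implied centre [ 0.5233 -0.2935]
side 1 px [279.3 284.2] implied centre [ 0.5239 -0.296 ]
side 3 px [313.1 278.2] implied centre [ 0.5258 -0.2972]
0.092
side 0 px [264.8 234.9] implied centre [ 0.5204 -0.2985]
side 1 px [279.5 265.7] implied centre [ 0.5256 -0.2969]
side 2 px [294.3 225.4] implied centre [ 0.5211 -0.2784]
side 3 px [314.  259.8] implied centre [ 0.527  -0.2977]
0.144
side 0 px [265.7 214.8] implied centre [ 0.5256 -0.2927]
side 1 px [278.6 244.8] implied centre [ 0.5259 -0.2926]
side 2 px [296.3 211.5] implied centre [ 0.5225 -0.2991]
side 3 px [313.4 239. ] implied centre [ 0.5259 -0.2928]
bar c [ 0.3832 -0.3029] ang -177.5
side red [(array([ 0.3809, -0.307 ,  0.06  ]), array([23, 17], dtype=int32))]
```

View pics/s11.png

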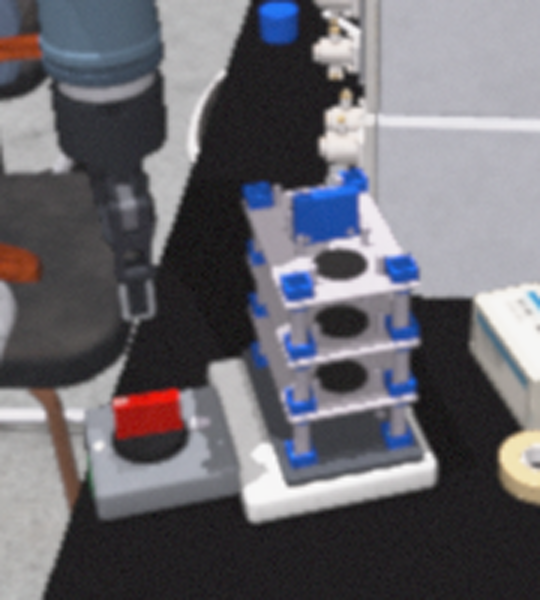

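The tower stands complete and level (three decks at crop rows about 280, 330 and 390), and the knob bar is at (147,412). I grip the knob.

>>> send_rows(rows=[{"translation": [0.011,-0.004,0.04],"rot": [0,0,0]},{"translation": [0.011,-0.004,0.13],"rot": [0,0,0]},{"translation": [0.011,-0.004,0.25],"rot": [0,0,0]},{"translation": [0.011,-0.004,0.37],"rot": [0,0,0]},{"translation": [0.011,-0.004,0.45],"rot": [0,0,0]},{"translation": [0.011,-0.004,0.49],"rot": [0,0,0]},{"translation": [0.011,-0.004,0.5],"rot": [0,0,0]},{"translation": [0.011,-0.004,0.5],"rot": [0,0,0]}])

```text
time_s: 53.68
position: [0.3811, -0.3058, 0.0602]
ee_rot: [0.999, 0.044, 0.0, 0.0]
wrist_force: [0.0, -0.5, 0.0]
finger_gap: 0.0852
grip_force: 0.0
```

>>> send_rows(rows=[{"translation": [0,0,0],"rot": [0,0,0]},{"translation": [0,0,0],"rot": [0,0,0]},{"translation": [0,0,0],"rot": [0,0,0]},{"translation": [0,0,0],"rot": [0,0,0]},{"translation": [0,0,0],"rot": [0,0,0]},{"translation": [0,0,0],"rot": [0,0,0]}], gripper=0)

```text
time_s: 54.42
position: [0.3809, -0.3056, 0.06]
ee_rot: [0.999, 0.044, 0.0, 0.0]
wrist_force: [-0.0, 1.5, 6.0]
finger_gap: 0.0107
grip_force: 61.0
```

```bash
python3 - <<'E'
from h import *
go(.3813,-.306,.06,-115); print(ctrl.state()['moment'])
E
```

```text
t 54.42 pos [ 0.3809 -0.3056  0.06  ] az -85.01 F [-0.   1.5  6. ] gap 0.0107 | trans [0.001 0.002 0.   ] rot [-0.    -0.001  1.   ] q7 -10.0
[0.1781884  0.11550794 0.01588959]
```

>>> send_rows(rows=[{"translation": [0,0,0],"rot": [0,0,0.1]},{"translation": [0,0,0],"rot": [0,0,0.25]},{"translation": [0,0,0],"rot": [0,0,0.4]},{"translation": [0,0,0],"rot": [0,0,0.55]},{"translation": [0,0,0],"rot": [0,0,0.7]},{"translation": [0,0,0],"rot": [0,0,0.85]},{"translation": [0,0,0],"rot": [0,0,1]},{"translation": [0,0,0],"rot": [0,0,1]}])

```text
time_s: 55.42
position: [0.3808, -0.3062, 0.06]
ee_rot: [0.976, -0.217, 0.0, 0.001]
wrist_force: [-1.1, -0.5, 4.8]
finger_gap: 0.0108
grip_force: 61.2
```

```bash
python3 - <<'E'
from h import *
go(.3813,-.306,.06,-115); print(ctrl.state()['moment'])
E
```

```text
t 55.42 pos [ 0.3808 -0.3062  0.06  ] az -115.04 F [-1.1 -0.5  4.8] gap 0.0108 | trans [ 0.001 -0.002  0.   ] rot [ 0.002 -0.001 -0.001] q7 -33.0
[-0.08239462  0.10418997 -0.01925839]
```

>>> send_rows(rows=[{"translation": [0,0,0],"rot": [0,0,0.15]},{"translation": [0,0,0],"rot": [0,0,0.3]},{"translation": [0,0,0],"rot": [0,0,0.45]},{"translation": [0,0,0],"rot": [0,0,0.6]},{"translation": [0,0,0],"rot": [0,0,0.75]},{"translation": [0,0,0],"rot": [0,0,0.9]},{"translation": [0,0,0],"rot": [0,0,1]},{"translation": [0,0,0],"rot": [0,0,1]}])

```text
time_s: 56.42
position: [0.3804, -0.3066, 0.06]
ee_rot: [0.887, -0.462, 0.0, 0.001]
wrist_force: [-0.7, -2.5, 2.3]
finger_gap: 0.0108
grip_force: 60.7
```

>>> send_rows(rows=[{"translation": [0,0,0],"rot": [0,0,0.1]},{"translation": [0,0,0],"rot": [0,0,0.2]},{"translation": [0,0,0],"rot": [0,0,0.24]},{"translation": [0,0,0],"rot": [0,0,0.24]}])

```text
time_s: 56.92
position: [0.3804, -0.3066, 0.06]
ee_rot: [0.856, -0.517, 0.0, 0.001]
wrist_force: [-2.1, -5.3, 2.6]
finger_gap: 0.0109
grip_force: 61.0
```

```bash
python3 - <<'E'
from h import *
go(.3813,-.306,.06,-152); print(ctrl.state()['moment'])
E
```

```text
t 56.92 pos [ 0.3804 -0.3066  0.06  ] az -152.21 F [-2.1 -5.3  2.6] gap 0.0109 | trans [-0.    -0.005  0.   ] rot [ 0.002 -0.003 -0.007] q7 -64.0
[-0.97953655  0.48776192 -0.1964028 ]
```

>>> send_rows(rows=[{"translation": [0,0,0],"rot": [0,0,0]},{"translation": [0,0,0],"rot": [0,0,0]},{"translation": [0,0,0],"rot": [0,0,0]},{"translation": [0,0,0],"rot": [0,0,0]},{"translation": [0,0,-0.05],"rot": [0,0,0]},{"translation": [0,0,-0.15],"rot": [0,0,0]},{"translation": [0,0,-0.3],"rot": [0,0,0]},{"translation": [0,0,-0.45],"rot": [0,0,0]},{"translation": [0,0,-0.55],"rot": [0,0,0]},{"translation": [0,0,-0.6],"rot": [0,0,0]}], gripper=1)

```text
time_s: 58.18
position: [0.3809, -0.306, 0.2118]
ee_rot: [0.856, -0.517, 0.001, -0.0]
wrist_force: [-0.2, 1.0, -0.3]
finger_gap: 0.0859
grip_force: 0.0
```

>>> send_rows(rows=[{"translation": [0.2,0,0],"rot": [0,0,0]},{"translation": [0.4,0,0],"rot": [0,0,0]},{"translation": [0.6,0,0],"rot": [0,0,0]},{"translation": [0.7,0,0],"rot": [0,0,0]},{"translation": [0.7,0,0],"rot": [0,0,0]}])

```text
time_s: 58.8
position: [0.4619, -0.4619, 0.2104]
ee_rot: [0.856, -0.517, 0.0, 0.001]
wrist_force: [0.3, 0.4, -0.8]
finger_gap: 0.0855
grip_force: 0.0
```

```bash
python3 - <<'E'
from h import *
ims={n:eyes.capture(n) for n in ('top','side')}
go(.38,-.2,.2,-152)
for n in ims:
    h=cv2.cvtColor(ims[n],cv2.COLOR_RGB2HSV); m=(((h[...,0]<6)|(h[...,0]>172))&(h[...,1]>150)&(h[...,2]>70)).astype(np.uint8)
    k=np.zeros_like(m); u=px(n,[.381,-.306,.06])[0]; cv2.circle(k,tuple(int(round(a)) for a in u),18,1,-1); m&=k
    q=np.argwhere(m)[:,::-1].astype(float)
    if len(q)<10: print(n,'no red',len(q)); continue
    g=ray(n,q,.07)[:,:2]; c=g.mean(0); d=np.linalg.svd(g-c)[2][0]; print(n,len(q),'c',c.round(4),'ang',np.degrees(np.arctan2(d[1],d[0])).round(1),'ext px',np.ptp(q,axis=0))
for z in (.04,.092,.144): print(z); persock({'side':ims['side']},(.5257,-.2935),95,z)
for n in ims: print(n,[(a.tolist(),b) for a,b,w in comps(ims[n],'orange',8) if 250<a[0]<420 and a[1]<300])
E
```

```text
t 58.9 pos [ 0.4617 -0.4598  0.2101] az -152.24 F [-0.5 -0.   0.5] gap 0.0852 | trans [-1.072 -0.195  0.041] rot [ 0.001  0.001 -0.008] q7 -77.0
top no red 0
side 236 c [ 0.3831 -0.3226] ang -68.9 ext px [22. 22.]
0.04
side 0 px [266.6 254. ] implied centre [ 0.5217 -0.305 ]
side 1 px [279.3 284.2] implied centre [ 0.5241 -0.2962]
side 3 px [312.9 278.3] implied centre [ 0.5252 -0.2974]
0.092
side 1 px [279.5 265.7] implied centre [ 0.5257 -0.2968]
side 3 px [314.1 259.9] implied centre [ 0.527 -0.298]
0.144
side 1 px [280.8 246.8] implied centre [ 0.5294 -0.3006]
side 2 px [297.7 210.1] implied centre [ 0.5268 -0.2934]
side 3 px [313.2 239.3] implied centre [ 0.5254 -0.2937]
top []
side []
```

>>> send_rows(rows=[{"translation": [-0.1,0,-0.1],"rot": [0,0,0]},{"translation": [-0.3,0,-0.2],"rot": [0,0,0]},{"translation": [-0.5,0,-0.3],"rot": [0,0,0]},{"translation": [-0.7,0,-0.3],"rot": [0,0,0]},{"translation": [-0.88,-0.08,-0.3],"rot": [0,0,0]},{"translation": [-1,-0.16,-0.3],"rot": [0,0,0]}])

```text
time_s: 59.65
position: [0.3795, -0.2172, 0.284]
ee_rot: [0.857, -0.516, -0.001, -0.002]
wrist_force: [-0.5, -0.0, 0.2]
finger_gap: 0.0853
grip_force: 0.0
```

>>> send_rows(rows=[{"translation": [-0.2,-0.12,0],"rot": [0,0,0]},{"translation": [-0.4,-0.24,0],"rot": [0,0,0]},{"translation": [-0.6,-0.36,0],"rot": [0,0,0]},{"translation": [-0.7,-0.42,0],"rot": [0,0,0]},{"translation": [-0.7,-0.42,0],"rot": [0,0,0]}])

```text
time_s: 60.28
position: [0.3912, -0.0142, 0.2842]
ee_rot: [0.858, -0.514, -0.001, -0.0]
wrist_force: [0.6, -1.1, 0.3]
finger_gap: 0.0858
grip_force: 0.0
```

```bash
python3 - <<'E'
from h import *
ims={n:eyes.capture(n) for n in ('top','side')}
go(.38,-.2,.2,-152)
for n in ims:
    h=cv2.cvtColor(ims[n],cv2.COLOR_RGB2HSV); m=(((h[...,0]<6)|(h[...,0]>172))&(h[...,1]>150)&(h[...,2]>70)).astype(np.uint8)
    k=np.zeros_like(m); u=px(n,[.381,-.306,.06])[0]; cv2.circle(k,tuple(int(round(a)) for a in u),18,1,-1); m&=k
    q=np.argwhere(m)[:,::-1].astype(float)
    if len(q)<10: print(n,'no red',len(q)); continue
    g=ray(n,q,.07)[:,:2]; c=g.mean(0); d=np.linalg.svd(g-c)[2][0]; print(n,len(q),'c',c.round(4),'ang',np.degrees(np.arctan2(d[1],d[0])).round(1),'ext px',np.ptp(q,axis=0))
for z in (.04,.092,.144): print(z); persock(ims,(.5257,-.2935),95,z)
E
```

```text
t 60.38 pos [ 0.3915 -0.0169  0.2843] az -152.15 F [ 0.6 -0.4  0.3] gap 0.0857 | trans [0.626 0.382 0.337] rot [ 0.001  0.003 -0.005] q7 -156.0
top 86 c [ 0.3837 -0.3037] ang -58.9 ext px [16. 15.]
side 234 c [ 0.3829 -0.3222] ang -69.3 ext px [22. 23.]
0.04
top 0 px [367.6 242.9] implied centre [ 0.5267 -0.2961]
top 2 px [364.1 215.7] implied centre [ 0.5309 -0.2937]
top 3 px [400.  217.8] implied centre [ 0.5148 -0.2748]
side 0 px [266.  250.6] implied centre [ 0.5219 -0.2912]
side 1 px [279.3 284.2] implied centre [ 0.5241 -0.2961]
side 3 px [313.1 278.2] implied centre [ 0.5257 -0.2971]
0.092
top 0 px [370.1 242.1] implied centre [ 0.5261 -0.2931]
top 1 px [418.5 237.8] implied centre [ 0.5289 -0.3038]
top 2 px [367.5 213.3] implied centre [ 0.5313 -0.2938]
top 3 px [415.4 209.3] implied centre [ 0.5331 -0.304 ]
side 0 px [264.3 233.9] implied centre [ 0.5198 -0.2941]
side 1 px [279.5 265.7] implied centre [ 0.5257 -0.2968]
side 2 px [294.2 225.4] implied centre [ 0.5209 -0.2783]
side 3 px [314.1 259.8] implied centre [ 0.5271 -0.2978]
0.144
top 0 px [373.2 241.2] implied centre [ 0.5256 -0.2912]
top 1 px [421.6 237.6] implied centre [ 0.526  -0.2953]
top 2 px [370.4 212.4] implied centre [ 0.5271 -0.2915]
top 3 px [418.3 208.8] implied centre [ 0.5271 -0.2955]
side 0 px [265.7 214.3] implied centre [ 0.5257 -0.2905]
side 1 px [278.5 244.7] implied centre [ 0.5257 -0.2924]
side 2 px [296.2 211.5] implied centre [ 0.5221 -0.2991]
side 3 px [313.3 239. ] implied centre [ 0.5257 -0.2927]
```

The knob bar reads about -59° to -69° in the two cameras. That fits 1.2 rad and rules out the 0.6 rad fallback. The tower is seated at the right height, so I hand in.

```bash
python3 -c "
from station import ctrl
print(ctrl.finish_job())"
```

```text
the job is handed in; nothing more can be done
None
```

The job is handed in at about 60 s of the 210 s limit: all three frames are stacked in the shaker, the two orange-lidded tubs I found are on tiers 1 and 2 (the third appears absent), and the clamp knob is turned past its detent and stays there.

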